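Hang the two-tier card baskets and ring for the clerk

ROBOT

A 7-joint arm with a two-finger parallel gripper is mounted at the origin on the work surface. World frame = base frame: x ahead of the robot, y to its left, z up, the work surface at z = 0. Lengths are in m, angles in rad, forces in N, time in s.
With the tool pointing down it reaches from about 0.4 to 0.75 m from the base axis. Payload 19.5 kg.
Tool frame: the origin (TCP) lies on the front face of the gripper's body, between the roots of the fingers; the fingertips stand 73 mm ahead of it and the grasp point (between the pads) lies 54 mm ahead of it; z points along the fingers, y is the direction in which the jaws open and shut (so a half turn about z gives the same grasp; the last joint's range is limited). The gripper opens to 85 mm and grips with 20 to 120 N. Pads are 22 mm wide; open, the fingers measure 114 mm over their backs; the gripper's body (76 mm by 85 mm) begins 54 mm behind the grasp point. The pads swing forward as they close: fully open they stand 13 mm farther back than shut.
Start: joints at [1.184, 0.707, -0.028, 1.485, 0.022, 0.951, -0.075], TCP at [0.194, -0.541, 0.304] pointing down, gripper open.
Joint ranges: [-2.71, 2.71], [-0.32, 2.16], [-1.57, 1.52], [0, 2.45], [-1.46, 4.6], [0, 2.02], [-2.83, 2.83]. Speed limits (rad/s): [1.89, 1.89, 2.57, 2.57, 3.01, 3.01, 3.01].

INTERFACE

Orientations are given as [roll, pitch, yaw] about the fixed x, y, z axes, in that order (R = Rz(yaw) Ry(pitch) Rx(roll)).
In Python, from workcell import manip gives the robot as it stands.
- The arm moves only by the tool send_rows, never from a script. Its argument "commands" is a list of rows, each a list of 4 numbers: the shift along the tool's x, y, z in mm, then the turn about the tool's z in rad. A call has 1 to 5 rows; each row is the pose to reach, as a shift and turn from the pose measured when the call began, along the tool's axes at that moment; what a row does not reach only later rows make up. A row lasts 1/12 s, in which the tool goes at most 41.7 mm and 7.16 degrees, less where a joint would pass 70% of its speed; a pose out of reach is approached as far as the arm can. A call with a gripper value outside its range is refused whole. "fingers" is the closure, from 0 (fully open) to 1 (shut), set as the call begins (left out, the last holds). The fingers move at their own pace and stop on an object; the grip force is fixed at half the most. Time passes only in rows, so rows that repeat a pose let the fingers close. It gives the time, the measured TCP pose, the force and the opening at its end, in the units of the state.
- manip.get_state(): the state, without advancing time (a new reading comes with each control period).
- manip.read_camera(name): name is "side" or "top"; returns (picture, depth): 384x512x3 uint8, red, green, blue; 384x512 float32, m along the optical axis (not along the pixel's ray), 0 where there is no reading.
- manip.camera_model(name): a dict with "camera_matrix" (3x3 intrinsics, pixels), "position" and "orientation" of the camera in the world. Camera axes: x right, y down, z forward; pixel columns grow to the right and rows downward; lengths in m; the calibration is good to about 2 mm. A picture is of the moment at which its call begins. camera_model takes no time and is no camera call.
- manip.job_done(): hands the job in, once; it reports no verdict.
Trained networks look in the newest picture that a camera, given by its name, has taken for a name from the list of things; names that differ only in an ending like _2 or _b are one class to them, and where a whole thing is asked for, a point or a joint stands for the part that bears it (a point fixed in the world has none). Each returns a list of dicts, best first, with "score" (0 to 1); they miss things now and then, are a little off and sometimes report something else, mostly with a low value. They report only what shows in the picture. A call takes as long as a camera call.
- manip.recognise(camera, thing): "point" ([x, y, z] in m, in world coordinates, good to about 4 mm: the middle of the surface that is visible of it).
The state is a dict: "t": time; "joint_positions": joint angles; "joint_velocities": joint speeds; "effort": joint torques, N m; "tool_pos": TCP position; "orientation": TCP orientation; "wrist_force": force on the tool from outside, world axes, zero at the start; "wrist_torque": the same for the moment, N m; "grip_width": finger opening in m.
Only numpy, scipy, OpenCV 4.12 (cv2) and the standard library are available. Lean on these libraries where they do the work, as an engineer would, in place of code of your own. Each camera call takes 0.05 s, during which the arm holds its last target.

TASK

Set up the card pick-up at the records counter: hang the empty wire basket by its hanger on the rail under the wire shelf, then hang the basket full of index cards by its hanger from the cross bar under the empty one, keeping the full basket upright all the while so that no cards fall out. When both hang free, push the desk bell's plunger fully down to call the clerk and let it up again, and leave the other things on the counter where they are.

Things in the scene. Friction and masses are not known exactly. Their poses are not given: they have to be found in the camera images.
- upper_mid (a point): Centre of the EMPTY wire basket, half-way up its walls: 60 mm wide (y), 50 mm deep (x), 46 mm high, steel wire, about 140 g. Grasp it by its two flat y sides, 60 mm apart. It stands upright, this point 69 mm above the table. x: the way the hanger's tip points (away from the robot), y: across the basket, z: up.
- upper_hook (a point): Bend centre of the empty basket's hanger, 61 mm above upper_mid. Two 5 mm wires, 27 mm over all in y, rise at x = -11.5 mm, bend over this point in a half circle (inner radius 9, top 14 mm above) and end on the +x side in a tip 10.5 mm below it. With the tip above a bar, move along +x until the bar is under the bend, then lower. When hung, the rail's centre is 5 mm above this point.
- upper_loop (a point): Middle of the cross bar (6 mm thick, along y, 47 mm clear between the runners) under the empty basket, 66 mm straight below upper_mid. Above the bar the loop is 40 mm high in the clear up to the basket floor, and open towards -x and +x. Axes as upper_mid.
- lower_mid (a point): Centre of the FULL wire basket, half-way up its walls: 60 mm wide (y), 50 mm deep (x), 72 mm high, about 260 g, packed with index cards up to 14 mm above the rim, flat bottom, tall hanger. Grasp it by its two flat y sides, 60 mm apart. It stands upright, this point 36 mm above the table. x: the way the hanger's tip points (away from the robot), y: across, z: up.
- lower_hook (a point): Bend centre of the full basket's hanger, 128 mm straight above lower_mid; same bend and wires as upper_hook (the stem starts at x = +10 mm and sweeps to -11.5 mm below the bend). To enter the loop under the empty basket, take it along +x with this point 19 to 28 mm above the cross bar's centre until the bar is under the bend, then lower. When hung, the bar's centre is 6 mm above this point.
- rail_mid (a point): Middle of the rack's hanging rail: fixed 8 mm round steel bar, 345 mm above the table, 540 mm long along this point's y; x points away from the robot, z up. A wire shelf 125 mm above it overhangs it by 40 mm on the near (-x) side, so the tool must come tilted 30 to 45 degrees, wrist towards the robot. Two spare S-hooks hang 215 and 232 mm from the middle at the +y end; the rest is free.
- bell_top (a point): Top of the plunger head (18 mm diameter) of the round desk bell (86 mm base, 46 mm high dome, fixed to the counter), 66 mm above the table when up; it moves straight down 6 mm against a spring (2 N at the start, 5 N at the stop).
- plunger (a joint): Bell plunger travel in m: 0 up, 0.006 fully down at its stop; it springs back.
- upper: The empty basket: origin 69 mm below upper_mid, at the level of its feet. Its feet are two wire runners under the floor (6 mm wire, 48 mm long in x, 26.5 mm either side of the middle), joined by the cross bar; above the rim a stiff bail ends in the hanger. Grasped about 10 mm to the near (-x) side of the middle and a little low, the fingers stay clear of hanger and rail.
- lower: The full basket: origin at the centre of its underside (36 mm below lower_mid). To keep the hand clear of the upper basket's runners while hooking it in, tilt the tool 32 to 40 degrees, wrist towards the robot, and grasp at or below the middle, about 10 mm to the near (-x) side.
- rack: The fixed rack: dark steel tube frame, 0.57 m wide, 0.48 m high, with an archive box and folders on its wire shelf; origin on the table straight below rail_mid, axes as rail_mid. Its front posts stand at y = +-270 mm in line with the rail, the rear ones 150 mm further back.
- stapler: Black desk stapler, 120 x 32 x 41 mm, lying along its x. Its origin is the centre of its underside. A bystander.
- stamp_pad: Flat ink pad tin, 90 x 60 x 18 mm. Its origin is the centre of its underside. A bystander.
- tape_dispenser: Black tape dispenser, 135 x 48 x 68 mm. Its origin is the centre of its underside. A bystander.
- card_box: Wooden card index box, 100 x 135 x 90 mm. Its origin is the centre of its underside. A bystander.
- pen_pot: Round dark pen pot, 76 mm diameter, 165 mm high with its pens. Its origin is the centre of its underside. A bystander.
- date_stamp: Wooden hand stamp, 55 x 30 mm, 70 mm high. Its origin is the centre of its underside. A bystander.

How it is judged:
On the way, in this order (a step that is already met when the one before it is completed fails the run):
1. the empty basket hangs by its hanger on the rail, let go (x of upper_hook in the frame of rail_mid between -0.012 and 0.012 m and z of upper_hook in the frame of rail_mid between -0.013 and 0.004 m and y of upper_hook in the frame of rail_mid between -0.2 and 0.2 m and contact force between upper and rack above 0.3 N and contact force between the fingers and upper below 0.05 N), for 0.2 s.
2. the full basket hangs from the cross bar of the empty one, let go (x of upper_hook in the frame of rail_mid between -0.012 and 0.012 m and z of upper_hook in the frame of rail_mid between -0.013 and 0.004 m and y of upper_hook in the frame of rail_mid between -0.2 and 0.2 m and contact force between upper and rack above 0.3 N and x of lower_hook in the frame of upper_loop between -0.012 and 0.012 m and z of lower_hook in the frame of upper_loop between -0.014 and 0.004 m and y of lower_hook in the frame of upper_loop between -0.025 and 0.025 m and contact force between lower and upper above 0.5 N and contact force between the fingers and lower below 0.05 N), for 0.2 s.
3. the bell's plunger is pushed down to its stop, both baskets hanging (value of joint plunger above 0.005 m and x of upper_hook in the frame of rail_mid between -0.012 and 0.012 m and z of upper_hook in the frame of rail_mid between -0.013 and 0.004 m and y of upper_hook in the frame of rail_mid between -0.2 and 0.2 m and contact force between upper and rack above 0.3 N and x of lower_hook in the frame of upper_loop between -0.012 and 0.012 m and z of lower_hook in the frame of upper_loop between -0.014 and 0.004 m and y of lower_hook in the frame of upper_loop between -0.025 and 0.025 m and contact force between lower and upper above 0.5 N), for 0.02 s.
At the end, for the whole second after the job is handed in: The empty basket hangs by its hanger on the rail (within 12 mm, up to 200 mm from its middle) and the full one on the empty one's cross bar (within 12 mm, up to 25 mm from its middle), both let go, under 0.05 m/s and 0.3 rad from upright; the bell plunger is up again (1 mm) (all of step 2 and contact force between the fingers and upper below 0.05 N and linear speed of each of upper, lower below 0.05 m/s and angle between each of upper, lower's own z axis and vertical below 0.3 rad and value of joint plunger below 0.001 m); the robot touches nothing.
It fails at once if the full basket is tipped more than 0.6 rad from upright: cards fall out (angle between lower's own z axis and vertical above 0.6 rad).
It fails at once if another thing on the counter is shifted by more than 30 mm or knocked over (distance of any of stapler, stamp_pad, tape_dispenser, card_box, pen_pot, date_stamp from where it was at the start of the episode above 0.03 m or angle between any of stapler, stamp_pad, tape_dispenser, card_box, pen_pot, date_stamp's own z axis and vertical above 0.5 rad).
It also fails if it takes over 72 s, if anything falls off the work surface, if the arm or the gripper's body presses on something with over 40 N, if the wrist force passes 120 N, or if a joint passes its speed limit or range.

## Working session

There is one attempt and no reset: what is moved stays moved. The work goes in short steps, Python scripts to look and compute and a tool call to move; the robot and the scene stay as the last step left them, time stands still between calls to the robot, and variables do not carry over. Pictures are saved under pics/ and viewed, and the job is handed in when it is done.

Besides the shell and the picture viewer there is one more tool, called after "Emit:" as name(argument=value, ...) on one line, values as JSON. send_rows: Moves the arm, as the interface text tells. Its arguments: {"type":"object","properties":{"commands":{"type":"array"},"fingers":{"type":"number"}},"required":["commands"]}

```bash
ls -la; mkdir -p pics
python3 - <<'E'
from workcell import manip
import cv2, numpy as np
s=manip.get_state(); 
for k,v in s.items(): print(k, np.round(v,4))
for c in("side","top"):
    p,d=manip.read_camera(c); cv2.imwrite(f"pics/{c}0.png",p[:,:,::-1]); np.save(f"{c}0.npy",d)
    m=manip.camera_model(c); print(c,m)
    for n in ["upper_mid","upper_hook","upper_loop","lower_mid","lower_hook","rail_mid","bell_top"]:
        try:
            r=manip.recognise(c,n); print(n,[(np.round(x["point"],4).tolist(),round(x["score"],2)) for x in r])
        except Exception as e: print(n,e)
E
```

```text
total 12
drwxr-xr-x  3 agent agent 4096 Dec  6 21:55 .
drwxr-xr-x 23 root  root  4096 Dec  6 21:55 ..
drwxr-xr-x  2 agent agent 4096 Dec  6 21:55 pics
t 0.0
joint_positions [ 1.1843  0.7071 -0.0276  1.485   0.022   0.9509 -0.0755]
joint_velocities [ 0.0005  0.0005  0.0011 -0.0007  0.0008 -0.0006  0.0007]
effort [-5.00000e-04 -8.83216e+01  1.23440e+00 -2.36169e+01  1.68000e-02
  6.60000e-03 -0.00000e+00]
tool_pos [ 0.1943 -0.541   0.3034]
orientation [-3.1405  0.      0.3448]
wrist_force [-0.0387 -0.1542  0.4273]
wrist_torque [ 0.0489 -0.0432  0.0176]
grip_width 0.0854
side {'camera_matrix': array([[354.36317635,   0.        , 253.16224533],
       [  0.        , 354.36317635, 186.67117869],
       [  0.        ,   0.        ,   1.        ]]), 'position': array([0.11910136, 0.81581324, 0.83808508]), 'orientation': array([-2.15231668, -0.00284897, -2.62330065])}
upper_mid [([0.4652, 0.2126, 0.0611], 0.75)]
upper_hook [([0.4627, 0.2158, 0.067], 0.71), ([0.6599, 0.2523, 0.4767], 0.63)]
upper_loop [([0.4618, 0.2173, 0.0672], 0.77)]
lower_mid [([0.4443, -0.1885, 0.0594], 0.78)]
lower_hook 
[... 210 characters left out ...]
x': array([[407.34481903,   0.        , 254.70552607],
       [  0.        , 407.34481903, 186.50635643],
       [  0.        ,   0.        ,   1.        ]]), 'position': array([ 0.40755567, -0.00681386,  1.4415775 ]), 'orientation': array([-3.02421498,  0.02802696, -1.56808093])}
upper_mid [([0.4624, 0.1997, 0.0747], 0.81), ([0.4476, -0.2001, 0.0747], 0.18)]
upper_hook [([0.4649, 0.1993, 0.0755], 0.57)]
upper_loop [([0.4662, 0.2027, 0.072], 0.66), ([0.6736, 0.0333, 0.5441], 0.43)]
lower_mid [([0.4468, -0.2008, 0.071], 0.9)]
lower_hook [([0.4452, -0.2021, 0.0723], 0.88), ([0.4685, 0.2006, 0.0745], 0.7)]
rail_mid [([0.676, 0.0324, 0.5457], 0.96), ([0.7197, -0.1381, 0.0159], 0.66)]
bell_top []
```

View pics/side0.png

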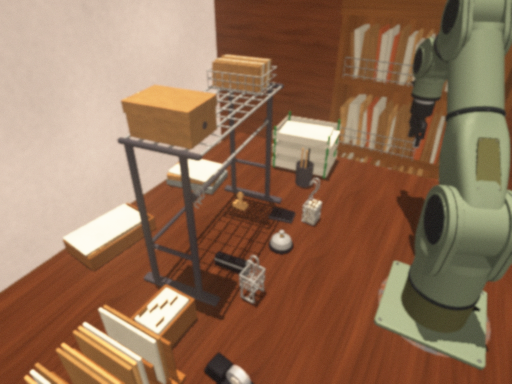

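View pics/top0.png

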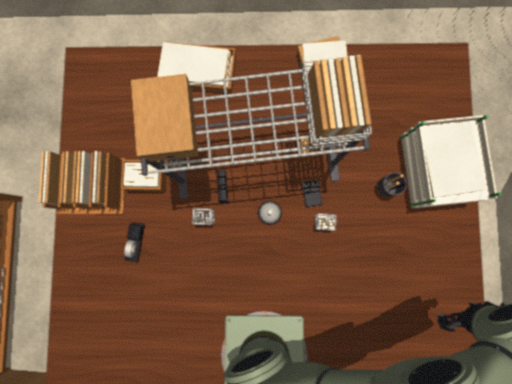

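Run:
```python
import cv2
s=cv2.imread("pics/side0.png"); t=cv2.imread("pics/top0.png")
cv2.imwrite("pics/s_a.png",cv2.resize(s[70:320,110:350],None,fx=2.4,fy=2.4,interpolation=cv2.INTER_CUBIC)[:600])
cv2.imwrite("pics/t_a.png",cv2.resize(t[60:260,110:400],None,fx=2.7,fy=2.7,interpolation=cv2.INTER_CUBIC))
```

```text
(no output)
```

View pics/s_a.png

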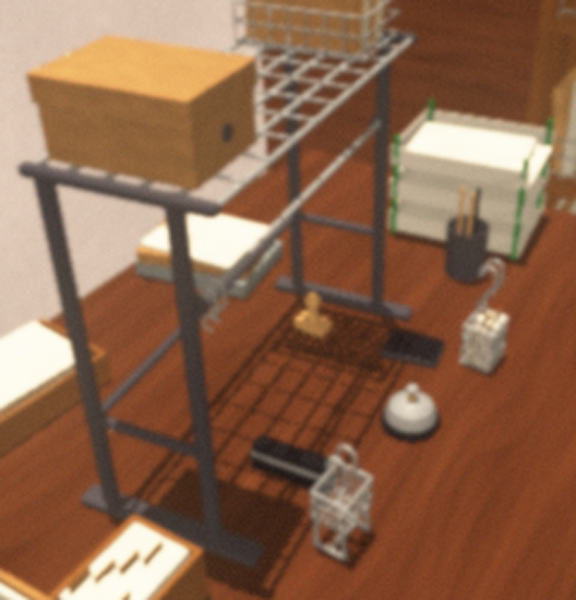

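View pics/t_a.png

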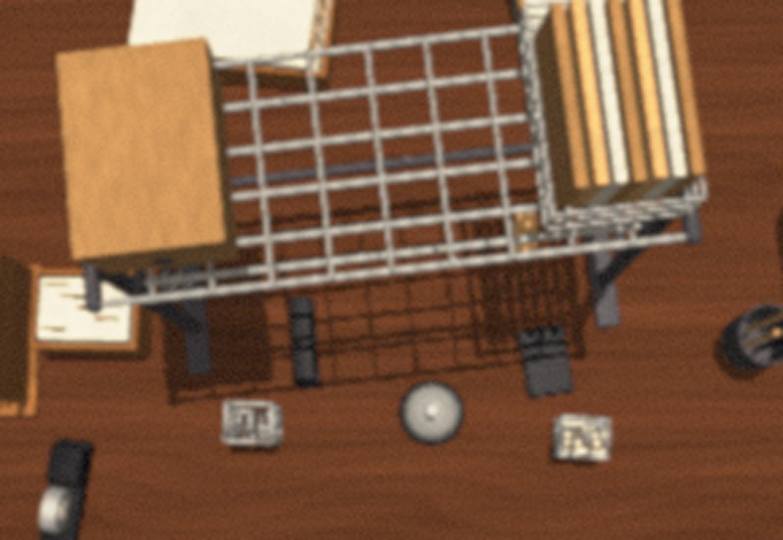

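```bash
cat > h.py <<'E'
import numpy as np, cv2
from scipy.spatial.transform import Rotation as Ro
from workcell import manip
def cam(n):
    m=manip.camera_model(n); return np.array(m["camera_matrix"]),np.array(m["position"]),Ro.from_euler("xyz",m["orientation"]).as_matrix()
def cloud(n,d):
    K,p,R=cam(n); v,u=np.mgrid[0:384,0:512]
    P=np.stack([(u-K[0,2])/K[0,0]*d,(v-K[1,2])/K[1,1]*d,d],-1)
    return P@R.T+p
def proj(n,P):
    K,p,R=cam(n); q=(np.atleast_2d(P)-p)@R; q=q@K.T; return q[:,:2]/q[:,2:]
def ray_z(n,uv,z):
    K,p,R=cam(n); r=R@np.array([(uv[0]-K[0,2])/K[0,0],(uv[1]-K[1,2])/K[1,1],1]); return p+r*(z-p[2])/r[2]
E
python3 - <<'E'
from h import *
d=np.load("side0.npy"); P=cloud("side",d); ok=d>0
# rail
m=ok&(P[...,0]>.5)&(P[...,0]<.8)&(abs(P[...,1])<.22)&(abs(P[...,2]-.345)<.02)
q=P[m]; vu=np.argwhere(m); print(len(q))
for a,b in list(zip(vu,q))[::max(1,len(q)//25)]: print(a[::-1],np.round(b,3))
a,b=np.polyfit(q[:,1],q[:,0],1); print("rail fit",a,b,"z",np.median(q[:,2]), "res",np.std(q[:,0]-a*q[:,1]-b))
for uv in [(196,195),(268,122)]: print(uv, ray_z("side",uv,.345))
for c in("side","top"):
    d=np.load(c+"0.npy"); P=cloud(c,d); ok=d>0
    print(c,"table z",np.median(P[ok&(abs(P[...,0]-.35)<.05)&(abs(P[...,1])<.15)][:,2]))
    for nm,(cx,cy) in dict(upper=(.465,.205),lower=(.445,-.197),bell=(.49,-.02)).items():
        m=ok&(abs(P[...,0]-cx)<.055)&(abs(P[...,1]-cy)<.055)&(P[...,2]>.02)
        q=P[m]; print(c,nm,len(q),"min",q.min(0).round(3),"max",q.max(0).round(3),"med",np.median(q,0).round(3))
        vu=np.argwhere(m); print(" px",vu.min(0)[::-1],vu.max(0)[::-1], "rect",cv2.minAreaRect(q[q[:,2]>.03][:,:2].astype(np.float32)))
E
```

```text
247
[231 112] [ 0.797 -0.213  0.355]
[267 122] [ 0.65  -0.216  0.347]
[264 125] [ 0.645 -0.184  0.348]
[261 128] [ 0.643 -0.16   0.347]
[258 131] [ 0.64  -0.132  0.348]
[255 134] [ 0.638 -0.109  0.347]
[252 137] [ 0.636 -0.085  0.346]
[249 140] [ 0.631 -0.058  0.348]
[246 143] [ 0.629 -0.037  0.347]
[240 147] [ 0.63  -0.003  0.348]
[237 150] [0.627 0.02  0.349]
[237 152] [0.621 0.029 0.348]
[236 154] [0.623 0.032 0.342]
[230 157] [0.622 0.066 0.349]
[229 159] [0.619 0.076 0.347]
[228 161] [0.615 0.087 0.347]
[227 163] [0.614 0.094 0.344]
[220 166] [0.619 0.121 0.347]
[223 167] [0.612 0.118 0.344]
[220 169] [0.61  0.135 0.347]
[217 171] [0.608 0.152 0.35 ]
[214 173] [0.61  0.163 0.349]
[211 175] [0.61  0.177 0.35 ]
[214 176] [0.606 0.17  0.344]
[211 178] [0.603 0.187 0.348]
[208 180] [0.603 0.2   0.35 ]
[205 182] [0.605 0.211 0.348]
[204 184] [0.601 0.22  0.348]
rail fit -0.1597243157230999 0.6318191201596522 z 0.34818786424308207 res 0.019713376503663612
(196, 195) [0.59217829 0.26542943 0.345     ]
(268, 122) [ 0.64898486 -0.22122491  0.345     ]
side table z 0.0008578827663446864
s
[... 705 characters left out ...]
33430744945528446
top upper 238 min [0.442 0.178 0.023] max [0.495 0.24  0.148] med [0.468 0.203 0.089]
 px [192 208] [213 224] rect ((0.4682164192199707, 0.20856152474880219), (0.06117866933345795, 0.050165534019470215), 86.57592010498047)
top lower 305 min [ 0.426 -0.237  0.021] max [ 0.477 -0.176  0.181] med [ 0.45  -0.2    0.074]
 px [315 214] [335 229] rect ((0.45144376158714294, -0.20636950433254242), (0.06085962802171707, 0.050203531980514526), 89.27568817138672)
top bell 333 min [ 0.451 -0.051  0.02 ] max [0.52  0.018 0.071] med [ 0.484 -0.016  0.039]
 px [259 202] [279 222] rect ((0.485007107257843, -0.0164322592318058), (0.06225007772445679, 0.06242257356643677), 89.64085388183594)
```

```bash
cat >> h.py <<'E'
def go(target,y_axis=None,st=None):
    "print shift in tool axes (mm) to bring TCP to target"
    s=st or manip.get_state(); R=Ro.from_euler("xyz",s["orientation"]).as_matrix()
    return np.round(R.T@(np.array(target)-s["tool_pos"])*1000,1)
def show():
    s=manip.get_state(); R=Ro.from_euler("xyz",s["orientation"]).as_matrix(); z=R[:,2]
    print("t %.2f"%s["t"],"tcp",np.round(s["tool_pos"],4),"grasp",np.round(s["tool_pos"]+.054*z,4),"w",round(s["grip_width"],4))
    print("tilt deg %.2f az %.2f"%(np.degrees(np.arccos(-z[2])),np.degrees(np.arctan2(z[1],z[0]))),"x_t",np.round(R[:,0],3),"y_t",np.round(R[:,1],3),"z",np.round(z,3))
    print("q",np.round(s["joint_positions"],3),"F",np.round(s["wrist_force"],1))
E
python3 -c "
from h import *
show(); print(go([.45,0,.6]))"
```

```text
t 0.80 tcp [ 0.1944 -0.5411  0.3039] grasp [ 0.1944 -0.5411  0.2499] w 0.0855
tilt deg 0.01 az 95.95 x_t [0.941 0.338 0.   ] y_t [ 0.338 -0.941 -0.   ] z [-0.  0. -1.]
q [ 1.184  0.706 -0.028  1.485  0.022  0.951 -0.076] F [0.9 0.7 0.5]
[ 423.5 -422.9 -296.1]
```

Emit:
send_rows(commands=[[26,-26,-18,0.1],[52,-52,-37,0.2],[79,-79,-55,0.3],[105,-105,-74,0.34],[131,-131,-92,0.34]])

```text
t: 1.22
tool_pos: [0.2738, -0.3718, 0.3968]
orientation: [-3.142, -0.0, 0.001]
wrist_force: [1.4, 0.3, 0.1]
grip_width: 0.0851
```

Emit:
send_rows(commands=[[16,-33,-19,0],[32,-67,-37,0],[48,-101,-56,0],[64,-135,-74,0],[80,-169,-93,0]])

```text
t: 1.63
tool_pos: [0.3527, -0.2028, 0.4898]
orientation: [3.141, -0.001, 0.001]
wrist_force: [1.5, -0.3, 0.7]
grip_width: 0.0854
```

Emit:
send_rows(commands=[[16,-33,-19,0],[32,-67,-37,0],[48,-101,-56,0],[64,-135,-74,0],[80,-169,-93,0]])

```text
t: 2.05
tool_pos: [0.4314, -0.0339, 0.5828]
orientation: [3.141, -0.001, 0.001]
wrist_force: [0.5, -0.9, 0.6]
grip_width: 0.0857
```

```bash
python3 -c "
from h import *
show(); print(go([.45,0,.6]))"
```

```text
t 2.05 tcp [ 0.4314 -0.0339  0.5828] grasp [ 0.4315 -0.0339  0.5288] w 0.0857
tilt deg 0.08 az -9.12 x_t [1.    0.001 0.001] y_t [ 0.001 -1.     0.   ] z [ 0.001 -0.    -1.   ]
q [ 0.027  0.275 -0.035  1.278  0.01   1.587 -1.576] F [ 0.5 -0.9  0.6]
[ 18.7 -33.9 -17.1]
```

Emit:
send_rows(commands=[[0,-25,-33,0],[0,-50,-66,0],[0,-54,-105,0],[0,-54,-146,0],[0,-54,-187,0]])

```text
t: 2.47
tool_pos: [0.4216, 0.0196, 0.7072]
orientation: [-3.141, -0.025, 0.003]
wrist_force: [-22.9, -1.8, -4.4]
grip_width: 0.0855
```

```bash
python3 -c "
from h import *
show()"
```

```text
t 2.47 tcp [0.4216 0.0196 0.7072] grasp [0.4229 0.0196 0.6533] w 0.0855
tilt deg 1.41 az 2.17 x_t [1.    0.003 0.025] y_t [ 0.003 -1.    -0.001] z [ 0.025  0.001 -1.   ]
q [-0.243  0.314  0.246  0.786 -0.085  2.025 -1.615] F [-22.9  -1.8  -4.4]
```

Emit:
send_rows(commands=[[0,0,-40,0],[0,0,-80,0],[0,0,-120,0],[0,0,-120,0],[0,0,-120,0]])

```text
t: 2.88
tool_pos: [0.3916, 0.0181, 0.7251]
orientation: [-3.139, -0.057, 0.003]
wrist_force: [-0.2, -0.8, -0.6]
grip_width: 0.0855
```

```bash
python3 -c "
from h import *
show()"
```

```text
t 2.88 tcp [0.3916 0.0181 0.7251] grasp [0.3947 0.0182 0.6712] w 0.0855
tilt deg 3.29 az 2.71 x_t [0.998 0.003 0.057] y_t [ 0.003 -1.    -0.003] z [ 0.057  0.003 -0.998]
q [-0.289  0.247  0.286  0.821 -0.079  2.024 -1.618] F [-0.2 -0.8 -0.6]
```

Emit:
send_rows(commands=[[40,0,-40,0],[80,0,-80,0],[120,0,-120,0],[160,0,-160,0],[200,0,-200,0]])

```text
t: 3.3
tool_pos: [0.4472, 0.0163, 0.7178]
orientation: [-3.138, -0.09, 0.003]
wrist_force: [0.0, -0.4, -0.4]
grip_width: 0.0854
```

```bash
python3 -c "
from h import *
show()"
```

```text
t 3.30 tcp [0.4472 0.0163 0.7178] grasp [0.452  0.0165 0.664 ] w 0.0854
tilt deg 5.14 az 2.50 x_t [0.996 0.003 0.09 ] y_t [ 0.003 -1.    -0.004] z [ 0.09   0.004 -0.996]
q [-0.209  0.352  0.231  0.683 -0.093  2.024 -1.608] F [ 0.  -0.4 -0.4]
```

Emit:
send_rows(commands=[[30,0,-40,0]])

```text
t: 3.38
tool_pos: [0.4568, 0.0158, 0.7216]
orientation: [-3.137, -0.114, 0.002]
wrist_force: [-0.0, -0.4, 0.7]
grip_width: 0.0854
```

Emit:
send_rows(commands=[[0,0,-40,0],[0,0,-80,0]])

```text
t: 3.55
tool_pos: [0.4322, 0.0147, 0.74]
orientation: [-3.136, -0.147, 0.002]
wrist_force: [-0.1, -1.3, 0.3]
grip_width: 0.0852
```

```bash
python3 -c "
from h import *
show()"
```

```text
t 3.55 tcp [0.4322 0.0147 0.74  ] grasp [0.4401 0.015  0.6866] w 0.0852
tilt deg 8.42 az 2.26 x_t [0.989 0.002 0.146] y_t [ 0.003 -1.    -0.005] z [ 0.146  0.006 -0.989]
q [-0.226  0.313  0.254  0.665 -0.094  2.024 -1.606] F [-0.1 -1.3  0.3]
```

Emit:
send_rows(commands=[[15,0,-40,0],[30,0,-80,0]])

```text
t: 3.72
tool_pos: [0.4266, 0.0136, 0.7529]
orientation: [-3.135, -0.185, 0.001]
wrist_force: [-0.5, -0.6, 0.5]
grip_width: 0.0853
```

Emit:
send_rows(commands=[[15,0,-40,0],[30,0,-80,0]])

```text
t: 3.88
tool_pos: [0.4201, 0.0126, 0.7658]
orientation: [-3.133, -0.222, 0.001]
wrist_force: [-0.0, -0.7, 0.9]
grip_width: 0.0851
```

Emit:
send_rows(commands=[[15,0,-40,0],[30,0,-80,0]])

```text
t: 4.05
tool_pos: [0.4121, 0.0115, 0.7789]
orientation: [-3.132, -0.26, 0.001]
wrist_force: [-0.2, 0.1, 0.6]
grip_width: 0.0856
```

```bash
python3 -c "
from h import *
show()"
```

```text
t 4.05 tcp [0.4121 0.0115 0.7789] grasp [0.426  0.012  0.7267] w 0.0856
tilt deg 14.88 az 2.17 x_t [0.966 0.001 0.257] y_t [ 0.003 -1.    -0.009] z [ 0.257  0.01  -0.966]
q [-0.253  0.261  0.295  0.605 -0.101  2.024 -1.602] F [-0.2  0.1  0.6]
```

Emit:
send_rows(commands=[[20,0,-40,0],[40,0,-80,0]])

```text
t: 4.22
tool_pos: [0.4088, 0.0105, 0.7904]
orientation: [-3.131, -0.297, 0.0]
wrist_force: [-1.2, -0.1, 0.2]
grip_width: 0.0855
```

Emit:
send_rows(commands=[[20,0,-40,0],[40,0,-80,0]])

```text
t: 4.38
tool_pos: [0.404, 0.0094, 0.8023]
orientation: [-3.13, -0.333, -0.0]
wrist_force: [0.1, 0.2, -0.8]
grip_width: 0.0854
```

Emit:
send_rows(commands=[[20,0,-40,0],[40,0,-80,0]])

```text
t: 4.55
tool_pos: [0.3973, 0.0083, 0.8144]
orientation: [-3.129, -0.371, -0.001]
wrist_force: [0.4, -1.0, -0.0]
grip_width: 0.0853
```

Emit:
send_rows(commands=[[20,0,-40,0],[40,0,-80,0]])

```text
t: 4.72
tool_pos: [0.3889, 0.0071, 0.8269]
orientation: [-3.127, -0.408, -0.002]
wrist_force: [-0.6, -0.2, 0.9]
grip_width: 0.0853
```

```bash
python3 -c "
from h import *
show()"
```

```text
t 4.72 tcp [0.3889 0.0071 0.8269] grasp [0.4104 0.0079 0.7773] w 0.0853
tilt deg 23.39 az 1.96 x_t [ 0.918 -0.002  0.397] y_t [ 0.004 -1.    -0.013] z [ 0.397  0.014 -0.918]
q [-0.286  0.211  0.353  0.508 -0.116  2.024 -1.597] F [-0.6 -0.2  0.9]
```

Emit:
send_rows(commands=[[25,0,-40,0],[50,0,-80,0]])

```text
t: 4.88
tool_pos: [0.3848, 0.0061, 0.838]
orientation: [-3.126, -0.445, -0.002]
wrist_force: [0.5, -1.2, 0.8]
grip_width: 0.0851
```

Emit:
send_rows(commands=[[25,0,-40,0],[50,0,-80,0]])

```text
t: 5.05
tool_pos: [0.379, 0.005, 0.8494]
orientation: [-3.125, -0.481, -0.003]
wrist_force: [-0.1, -0.9, 0.4]
grip_width: 0.0855
```

Emit:
send_rows(commands=[[25,0,-40,0],[50,0,-80,0]])

```text
t: 5.22
tool_pos: [0.3714, 0.004, 0.8609]
orientation: [-3.124, -0.518, -0.004]
wrist_force: [-0.2, -0.2, -0.5]
grip_width: 0.0853
```

Emit:
send_rows(commands=[[25,0,-40,0],[50,0,-80,0]])

```text
t: 5.38
tool_pos: [0.362, 0.0028, 0.8726]
orientation: [-3.123, -0.555, -0.005]
wrist_force: [0.4, 0.6, -0.1]
grip_width: 0.085
```

Emit:
send_rows(commands=[[25,0,-40,0],[50,0,-80,0]])

```text
t: 5.55
tool_pos: [0.3511, 0.0017, 0.8843]
orientation: [-3.121, -0.592, -0.006]
wrist_force: [-0.2, 0.0, 0.5]
grip_width: 0.0857
```

```bash
python3 -c "
from h import *
show()"
```

```text
t 5.55 tcp [0.3511 0.0017 0.8843] grasp [0.3812 0.0026 0.8395] w 0.0857
tilt deg 33.95 az 1.73 x_t [ 0.83  -0.005  0.558] y_t [ 0.005 -1.    -0.017] z [ 0.558  0.017 -0.83 ]
q [-0.356  0.149  0.462  0.388 -0.142  2.024 -1.592] F [-0.2  0.   0.5]
```

Emit:
send_rows(commands=[[28,0,-40,-0.03],[50,0,-80,-0.03]])

```text
t: 5.72
tool_pos: [0.3402, 0.0006, 0.8952]
orientation: [3.14, -0.628, 0.031]
wrist_force: [0.5, -1.1, 0.1]
grip_width: 0.0853
```

```bash
python3 -c "
from h import *
show()
g=np.array([.4575,.208,.064])
R=Ro.from_euler('xyz',manip.get_state()['orientation']).as_matrix()
print(go(g-.054*R[:,2]), g-.054*R[:,2])
print(go(np.array([.36,.20,.35])))"
```

```text
t 5.72 tcp [3.402e-01 6.000e-04 8.952e-01] grasp [0.3719 0.0015 0.8515] w 0.0853
tilt deg 35.98 az 1.68 x_t [0.809 0.025 0.587] y_t [ 0.031 -1.     0.001] z [ 0.587  0.017 -0.809]
q [-0.39   0.132  0.501  0.371 -0.146  2.024 -1.56 ] F [ 0.5 -1.1  0.1]
[-388.1 -204.5  691.2] [0.42579071 0.20706735 0.10769955]
[-299.2 -199.3  456.3]
```

Emit:
send_rows(commands=[[-21,-14,32,0],[-43,-28,65,0],[-64,-42,97,0],[-85,-56,130,0],[-106,-70,162,0]])

```text
t: 6.13
tool_pos: [0.3446, 0.0348, 0.8007]
orientation: [-3.138, -0.626, 0.025]
wrist_force: [2.7, -1.2, 0.9]
grip_width: 0.0851
```

```bash
python3 -c "
from h import *
show()
print(go(np.array([.36,.20,.35])))"
```

```text
t 6.13 tcp [0.3446 0.0348 0.8007] grasp [0.3762 0.0358 0.757 ] w 0.0851
tilt deg 35.89 az 1.78 x_t [0.81  0.021 0.586] y_t [ 0.027 -1.    -0.003] z [ 0.586  0.018 -0.81 ]
q [-0.797 -0.091  0.387  1.065  0.248  1.565 -1.871] F [ 2.7 -1.2  0.9]
[-248.3 -163.4  377.2]
```

Emit:
send_rows(commands=[[-21,-14,32,0],[-43,-28,65,0],[-64,-42,97,0],[-85,-56,130,0],[-106,-70,162,0]])

```text
t: 6.55
tool_pos: [0.3503, 0.1022, 0.6152]
orientation: [-3.137, -0.626, 0.025]
wrist_force: [2.9, 1.5, 0.9]
grip_width: 0.0853
```

```bash
python3 -c "
from h import *
show()
print(go(np.array([.36,.20,.35])))"
```

```text
t 6.55 tcp [0.3503 0.1022 0.6152] grasp [0.3819 0.1033 0.5714] w 0.0853
tilt deg 35.89 az 1.95 x_t [0.81  0.021 0.586] y_t [ 0.028 -1.    -0.004] z [ 0.586  0.02  -0.81 ]
q [-0.822 -0.122  0.203  1.769  0.425  0.988 -2.302] F [2.9 1.5 0.9]
[-145.6  -96.4  222.5]
```

Emit:
send_rows(commands=[[-21,-14,32,0],[-43,-28,65,0],[-64,-42,97,0],[-85,-56,130,0],[-106,-70,162,0]])

```text
t: 6.97
tool_pos: [0.3584, 0.1514, 0.4735]
orientation: [-3.135, -0.618, 0.021]
wrist_force: [1.4, -0.2, -0.2]
grip_width: 0.0856
```

```bash
python3 -c "
from h import *
show()
print(go(np.array([.379,.206,.171])))"
```

```text
t 6.97 tcp [0.3584 0.1514 0.4735] grasp [0.3896 0.1524 0.4295] w 0.0856
tilt deg 35.40 az 1.89 x_t [0.815 0.017 0.579] y_t [ 0.025 -1.    -0.006] z [ 0.579  0.019 -0.815]
q [-1.045  0.05   0.366  2.141  0.693  0.551 -2.757] F [ 1.4 -0.2 -0.2]
[-157.5  -52.4  259.6]
```

```bash
cat > kin.py <<'E'
import numpy as np, itertools
from scipy.spatial.transform import Rotation as Ro
from scipy.optimize import least_squares
D=[([1.184,0.706,-0.028,1.485,0.022,0.951,-0.076],[.1944,-.5411,.3039],[-3.1405,0,.3448]),
([0.027,0.275,-0.035,1.278,0.01,1.587,-1.576],[0.4314,-0.0339,0.5828],[3.141,-.001,.001]),
([-0.289,0.247,0.286,0.821,-0.079,2.024,-1.618],[0.3916,0.0181,0.7251],[-3.139,-.057,.003]),
([-0.209,0.352,0.231,0.683,-0.093,2.024,-1.608],[0.4472,0.0163,0.7178],[-3.138,-0.09,0.003]),
([-0.226,0.313,0.254,0.665,-0.094,2.024,-1.606],[0.4322,0.0147,0.74],[-3.136,-.147,.002]),
([-0.253,0.261,0.295,0.605,-0.101,2.024,-1.602],[0.4121,0.0115,0.7789],[-3.132,-.26,.001]),
([-0.286,0.211,0.353,0.508,-0.116,2.024,-1.597],[0.3889,0.0071,0.8269],[-3.127,-.408,-.002]),
([-0.39,0.132,0.501,0.371,-0.146,2.024,-1.56],[0.3402,0.0006,0.8952],[3.14,-.628,.031]),
([-0.797,-0.091,0.387,1.065,0.248,1.565,-1.871],[0.3446,0.0348,0.8007],[-3.138,-.626,.025]),
([-0.822,-0.122,0.203,1.769,0.425,0.988,-2.302],[0.3503,0.1022,0.6152],[-3.137,-.626,.025]),
([-1.045,0.05,0.366,2.141,0.693,0.551,-2.757],[0.3584,0.1514,0.4735],[-3.135,-.618,.021])]
def rz(a):
    c,s=np.cos(a),np.sin(a); return np.array([[c,-s,0],[s,c,0],[0,0,1.]])
def ry(a):
    c,s=np.cos(a),np.sin(a); return np.array([[c,0,s],[0,1,0],[-s,0,c]])
def fk(q,p,sg,full=False):
    # p: h,o1, a1,b1, L1,a2,b2, L2,a3,b3, L3,a4,b4,o7
    h,o1,a1,b1,L1,a2,b2,L2,a3,b3,L3,a4,b4,o7,e3,e5=p
    R=rz(sg[0]*q[0]+o1); x=np.array([0,0,h])+R@[a1,b1,0]
    pts=[x]
    R=R@ry(q[1]); R=R@rz(sg[1]*q[2]+e3); x=x+R@[a2,b2,L1]; pts.append(x)
    R=R@ry(q[3]); R=R@rz(sg[2]*q[4]+e5); x=x+R@[a3,b3,L2]; pts.append(x)
    R=R@ry(q[5]); R=R@rz(sg[3]*q[6]+o7); x=x+R@rz(-(sg[3]*q[6]+o7))@[a4,b4,L3]
    return (x,R,pts) if full else (x,R)
def res(p,sg):
    r=[]
    for q,x,o in D:
        X,R=fk(q,p,sg); r+=list((X-x)); r+=list(.2*Ro.from_matrix(R.T@Ro.from_euler("xyz",o).as_matrix()).as_rotvec())
    return np.array(r)
if __name__=="__main__":
    best=[]
    for sg in itertools.product([1,-1],repeat=4):
        for o7 in (1.57,-1.57,0,3.14):
            p0=np.array([.35,0,0,0,.4,0,0,.4,0,0,.25,0,0,o7,0,0])
            s=least_squares(res,p0,args=(sg,),x_scale=.1); best.append((s.cost,sg,s.x))
    best.sort(key=lambda b:b[0])
    for b in best[:3]: print(b[0],b[1],np.round(b[2],3))
    np.savez("kin.npz",p=best[0][2],sg=best[0][1])
    r=res(best[0][2],best[0][1]); print("max pos err",abs(r.reshape(-1,6)[:,:3]).max(),abs(r.reshape(-1,6)[:,3:]).max()/.2)
E
python3 kin.py
```

```text
4.5516640203125905e-07 (-1, -1, -1, -1) [ 3.120e-01  0.000e+00 -0.000e+00 -1.100e-02  5.210e-01 -0.000e+00
 -2.100e-02  2.900e-01  0.000e+00  2.747e+00  2.360e-01 -0.000e+00
 -2.748e+00  1.570e+00 -1.000e-03  0.000e+00]
4.551664020316456e-07 (-1, -1, -1, -1) [ 3.120e-01  0.000e+00 -0.000e+00 -1.100e-02  5.210e-01 -0.000e+00
 -2.100e-02  2.900e-01  0.000e+00 -4.276e+00  2.360e-01 -0.000e+00
  4.276e+00  1.570e+00 -1.000e-03  0.000e+00]
4.551664020332076e-07 (-1, -1, -1, -1) [ 3.1200e-01  0.0000e+00 -0.0000e+00 -1.1000e-02  5.2100e-01 -0.0000e+00
 -2.1000e-02  2.9000e-01  0.0000e+00 -1.3936e+01  2.3600e-01 -0.0000e+00
  1.3935e+01  1.5700e+00 -1.0000e-03  0.0000e+00]
max pos err 0.00026855351425397744 0.0010187162568217078
```

```bash
cat > ik.py <<'E'
from kin import *
z=np.load("kin.npz"); PR=z["p"]; SG=z["sg"]
LO=np.array([-2.71,-.32,-1.57,0.0,-1.46,0,-2.83]); HI=np.array([2.71,2.16,1.52,2.45,4.6,2.02,2.83])
def tool(tilt,az,flip=False,psi=0):
    R=rz(np.radians(az))@ry(-np.radians(tilt))@Ro.from_euler("x",np.pi).as_matrix()@rz(psi)
    if flip: R=R@rz(np.pi)
    return R
def ik(x,R,q0,reg=0.0):
    def f(q):
        X,Q=fk(q,PR,SG); return np.concatenate([(X-x)*5,Ro.from_matrix(Q.T@R).as_rotvec(),reg*(q-q0)])
    s=least_squares(f,np.clip(q0,LO+1e-3,HI-1e-3),bounds=(LO,HI)); r=s.fun[:6]; return s.x,np.linalg.norm(r[:3])/5,np.linalg.norm(r[3:6])
def many(x,R,n=40,seed=0):
    g=np.random.default_rng(seed); out=[]
    for _ in range(n):
        q,e,a=ik(x,R,g.uniform(LO,HI))
        if e<1e-4 and a<1e-3: out.append((np.min(np.minimum(q-LO,HI-q)),q))
    out.sort(key=lambda t:-t[0]); return out
E
cat > t1.py <<'E'
from ik import *
R=tool(36,1.7); 
def tcp(g,R): return np.array(g)-.054*R[:,2]
for nm,g in dict(pick=(.4575,.208,.062),pre=(.41,.207,.127),hang=(.615,.05,.275),lowpick=(.44,-.207,.033),lowpre=(.40,-.207,.1),lowhang=(.615,.05,.08)).items():
  for fl in (0,1):
    Rr=tool(36,1.7,fl); s=many(tcp(g,Rr),Rr,30); print(nm,fl,len(s))
    for m,q in s[:3]: print("   %.2f"%m,np.round(q,2))
E
python3 t1.py
```

```text
pick 0 11
   0.01 [-0.46  1.08 -0.45  2.44  2.35  1.14  1.66]
   0.01 [-0.51  1.07 -0.36  2.44  2.41  1.09  1.6 ]
   0.01 [-0.58  1.06 -0.23  2.44  2.49  1.03  1.49]
pick 1 14
   0.01 [-0.35  1.13 -0.69  2.44  2.23  1.28 -1.32]
   0.01 [-0.37  1.12 -0.64  2.44  2.25  1.25 -1.35]
   0.01 [-0.38  1.11 -0.62  2.44  2.26  1.24 -1.36]
pre 0 0
pre 1 0
hang 0 11
   0.12 [-0.43  0.62  0.45  1.98  4.48  0.2   0.07]
   0.08 [-0.5   0.65  0.59  1.98  4.52  0.29  0.01]
   0.08 [-0.18  0.57  0.01  1.97  1.95  0.08  2.65]
hang 1 12
   0.50 [ 0.4   0.75 -1.05  1.95  1.64  0.78 -0.03]
   0.49 [ 0.34  0.7  -0.91  1.96  1.63  0.66 -0.05]
   0.33 [ 0.46  0.84 -1.24  1.95  1.65  0.94  0.  ]
lowpick 0 7
   0.00 [ 1.2   1.64 -1.56  2.45  2.22  1.41 -2.83]
   0.00 [ 1.2   1.64 -1.56  2.45  2.22  1.41 -2.83]
   0.00 [ 1.2   1.64 -1.56  2.45  2.22  1.41 -2.83]
lowpick 1 15
   0.00 [ 1.18  1.54 -1.38  2.45  2.32  1.26  0.18]
   0.00 [ 1.18  1.54 -1.38  2.45  2.32  1.26  0.18]
   0.00 [ 1.18  1.54 -1.38  2.45  2.32  1.26  0.18]
lowpre 0 0
lowpre 1 0
lowhang 0 11
   0.34 [ 0.15  1.04 -0.6   2.11  2.41  0.78  2.34]
   0.34 [ 0.02  0.99 -0.35  2.11  2.61  0.66  2.07]
   0.34 [-0.12  0.97 -0.1   2.11  2.88  0.59  1.73]
lowhang 1 11
   0.35 [ 0.28  1.12 -0.86  2.1   2.27  0.94 -0.56]
   0.35 [ 0.26  1.1  -0.81  2.1   2.29  0.9  -0.6 ]
   0.35 [ 0.19  1.05 -0.66  2.1   2.37  0.81 -0.73]
```

Run:
```python
from h import *
d=np.load("top0.npy"); P=cloud("top",d)
for nm,(u0,u1,v0,v1,zm) in dict(stapler=(214,232,168,206,.06),pad=(298,325,178,208,.04),posR=(325,345,150,185,.06),posL=(165,195,165,202,.06),tape=(120,145,220,265,.09),pot=(375,410,165,205,.2),date=(295,315,135,160,.1)).items():
    q=P[v0:v1,u0:u1].reshape(-1,3); q=q[(q[:,2]>.008)&(q[:,2]<zm)]
    print(nm,len(q),q.min(0).round(3),q.max(0).round(3)) if len(q) else print(nm,0)
d=np.load("side0.npy"); P=cloud("side",d)
for nm,(u0,u1,v0,v1,zm) in dict(stapler=(212,250,248,274,.06),pad=(265,298,205,225,.04),date=(230,250,190,212,.1)).items():
    q=P[v0:v1,u0:u1].reshape(-1,3); q=q[(q[:,2]>.008)&(q[:,2]<zm)&(q[:,1]<.19)]
    print(nm,len(q),q.min(0).round(3),q.max(0).round(3)) if len(q) else print(nm,0)
```

```text
stapler 291 [0.511 0.122 0.008] [0.636 0.171 0.049]
pad 430 [ 0.504 -0.199  0.008] [ 0.599 -0.129  0.027]
posR 196 [ 0.599 -0.283  0.008] [ 0.698 -0.223  0.058]
posL 210 [0.535 0.274 0.008] [0.654 0.354 0.06 ]
tape 578 [0.311 0.424 0.008] [0.45  0.49  0.072]
pot 541 [ 0.529 -0.507  0.008] [ 0.653 -0.391  0.169]
date 99 [ 0.698 -0.156  0.012] [ 0.749 -0.126  0.076]
stapler 396 [0.489 0.131 0.008] [0.631 0.188 0.057]
pad 265 [ 0.503 -0.203  0.008] [ 0.594 -0.131  0.023]
date 189 [ 0.695 -0.249  0.008] [ 0.814 -0.125  0.07 ]
```

```bash
cat > t2.py <<'E'
from ik import *
def path(q,x0,R0,x1,R1,n):
    rv=Ro.from_matrix(R0.T@R1).as_rotvec()
    for i in range(1,n+1):
        f=i/n; x=x0+(x1-x0)*f; R=R0@Ro.from_rotvec(rv*f).as_matrix()
        q,e,a=ik(x,R,q,.02)
        if i%max(1,n//4)==0 or e>3e-3: print(i,np.round(q,2),"e %.4f a %.4f"%(e,a))
    return q
if __name__=="__main__":
    q=np.array([-1.045,0.05,0.366,2.141,0.693,0.551,-2.757]); x,R=fk(q,PR,SG)
    xa=np.array([.43,.2,.4]); Ra=R@rz(-1.57); Rb=R@rz(-3.14)
    q=path(q,x,R,(x+xa)/2,Ra,12); q=path(q,(x+xa)/2,Ra,xa,Rb,12)
    print("pre"); xp=np.array([.413,.206,.2126]); q=path(q,xa,Rb,xp,Rb,6)
    print("grip"); q=path(q,xp,Rb,np.array([.4362,.207,.18]),Rb,4)
    print("lift"); xl=np.array([.4362,.207,.2]); q=path(q,np.array([.4362,.207,.18]),Rb,xl,Rb,4)
    print("carry"); xc=np.array([.479,.235,.2]); q=path(q,xl,Rb,xc,Rb,4); 
    print("side pre");z=Rb[:,2]; xs=np.array([.47,.235,.062])-z*.06
    q=path(q,xc,Rb,xs+[0,0,.1],Rb,4); q=path(q,xs+[0,0,.1],Rb,xs,Rb,4)
    print("side grip");xg=np.array([.50,.235,.062])-z*.06;  q=path(q,xs,Rb,xg,Rb,4)
    print("hang");xh=np.array([.56,.06,.275])-z*.06;  q=path(q,xg,Rb,xg+[0,0,.2],Rb,4);q=path(q,xg+[0,0,.2],Rb,xh,Rb,8);q=path(q,xh,Rb,xh+[.06,0,0],Rb,4)
E
python3 t2.py
```

```text
3 [-1.    0.09  0.34  2.14  0.71  0.51 -2.38] e 0.0000 a 0.0002
6 [-0.94  0.12  0.29  2.14  0.74  0.48 -2.02] e 0.0000 a 0.0002
9 [-0.88  0.15  0.23  2.14  0.78  0.46 -1.67] e 0.0000 a 0.0002
12 [-0.82  0.18  0.17  2.14  0.83  0.44 -1.34] e 0.0000 a 0.0002
3 [-0.77  0.21  0.1   2.13  0.89  0.43 -1.01] e 0.0000 a 0.0001
6 [-0.71  0.25  0.04  2.12  0.96  0.43 -0.69] e 0.0000 a 0.0001
9 [-0.66  0.28 -0.03  2.11  1.02  0.43 -0.37] e 0.0000 a 0.0001
12 [-0.62  0.31 -0.09  2.1   1.09  0.44 -0.04] e 0.0000 a 0.0001
pre
1 [-0.65  0.36 -0.05  2.17  1.34  0.39 -0.32] e 0.0001 a 0.0010
2 [-0.62  0.42 -0.12  2.24  1.63  0.42 -0.64] e 0.0001 a 0.0011
3 [-0.56  0.5  -0.22  2.29  1.85  0.51 -0.89] e 0.0001 a 0.0007
4 [-0.52  0.58 -0.31  2.35  2.    0.61 -1.08] e 0.0000 a 0.0004
5 [-0.5   0.67 -0.37  2.39  2.1   0.72 -1.21] e 0.0000 a 0.0003
6 [-0.5   0.76 -0.41  2.43  2.18  0.84 -1.32] e 0.0000 a 0.0002
grip
1 [-0.49  0.78 -0.41  2.42  2.2   0.85 -1.33] e 0.0000 a 0.0000
2 [-0.48  0.81 -0.41  2.41  2.21  0.86 -1.33] e 0.0000 a 0.0000
3 [-0.47  0.83 -0.41  2.4   2.23  0.87 -1.33] e 0.0000 a 0.0000
4
[... 1445 characters left out ...]
-0.51  0.77 -0.32  2.23  2.1   0.68 -1.14] e 0.0000 a 0.0003
3 [-0.54  0.65 -0.25  2.19  1.92  0.55 -0.95] e 0.0000 a 0.0005
4 [-0.56  0.54 -0.21  2.12  1.63  0.48 -0.63] e 0.0001 a 0.0009
2 [-0.45  0.52 -0.2   2.15  1.73  0.42 -0.63] e 0.0000 a 0.0001
4 [-0.33  0.51 -0.2   2.16  1.83  0.36 -0.63] e 0.0000 a 0.0001
6 [-0.21  0.5  -0.2   2.15  1.92  0.3  -0.61] e 0.0000 a 0.0001
8 [-0.1   0.5  -0.19  2.13  1.99  0.23 -0.58] e 0.0000 a 0.0001
1 [-0.13  0.52 -0.13  2.09  1.95  0.19 -0.53] e 0.0000 a 0.0003
2 [-0.18  0.53 -0.05  2.04  1.91  0.13 -0.49] e 0.0000 a 0.0005
3 [-0.24  0.55  0.06  2.    1.88  0.06 -0.46] e 0.0001 a 0.0007
4 [-0.28  0.58  0.16  1.95  1.87  0.   -0.46] e 0.0003 a 0.0043
```

Emit:
send_rows(commands=[[3,-9,20,-0.12],[6,-18,40,-0.24],[10,-28,60,-0.36],[13,-37,80,-0.48],[16,-46,102,-0.6]])

```text
t: 7.38
tool_pos: [0.4294, 0.2001, 0.3991]
orientation: [2.763, -0.5, 0.727]
wrist_force: [0.0, 0.9, 0.5]
grip_width: 0.0855
```

Emit:
send_rows(commands=[[0,0,0,-0.12],[0,0,0,-0.24],[0,0,0,-0.36],[0,0,0,-0.48],[0,0,0,-0.6]])

```text
t: 7.8
tool_pos: [0.429, 0.2, 0.399]
orientation: [2.557, -0.21, 1.299]
wrist_force: [-0.4, 0.2, -0.2]
grip_width: 0.0858
```

```bash
python3 -c "
from h import *
show()"
```

```text
t 7.80 tcp [0.429 0.2   0.399] grasp [0.4602 0.2011 0.355 ] w 0.0858
tilt deg 35.36 az 1.92 x_t [0.263 0.942 0.209] y_t [ 0.772 -0.335  0.54 ] z [ 0.578  0.019 -0.815]
q [-0.802  0.313  0.172  2.114  0.986  0.349 -1.866] F [-0.4  0.2 -0.2]
```

Emit:
send_rows(commands=[[0,0,0,-0.12],[0,0,0,-0.24],[0,0,0,-0.36],[0,0,0,-0.48],[0,0,0,-0.6]])

```text
t: 8.22
tool_pos: [0.4285, 0.2, 0.399]
orientation: [2.538, 0.136, 1.799]
wrist_force: [-0.3, -0.1, -0.1]
grip_width: 0.0851
```

Emit:
send_rows(commands=[[0,0,0,-0.12],[0,0,0,-0.24],[0,0,0,-0.36],[0,0,0,-0.48],[0,0,0,-0.6]])

```text
t: 8.63
tool_pos: [0.4281, 0.1999, 0.399]
orientation: [2.701, 0.447, 2.346]
wrist_force: [0.2, -0.7, 0.0]
grip_width: 0.0854
```

Emit:
send_rows(commands=[[0,0,0,-0.12],[0,0,0,-0.24],[0,0,0,-0.36],[0,0,0,-0.48],[0,0,0,-0.6]])

```text
t: 9.05
tool_pos: [0.4277, 0.1999, 0.399]
orientation: [3.057, 0.612, 3.027]
wrist_force: [-0.4, 0.5, 0.4]
grip_width: 0.0853
```

```bash
python3 -c "
from h import *
show()
s=manip.get_state()
R=Ro.from_euler('xyz',s['orientation']).as_matrix()
print('psi to level', np.arctan2(R[2,1],R[2,0]))
"
```

```text
t 9.05 tcp [0.4277 0.1999 0.399 ] grasp [0.4589 0.2009 0.3549] w 0.0853
tilt deg 35.35 az 1.87 x_t [-0.813  0.094 -0.574] y_t [0.066 0.995 0.07 ] z [ 0.578  0.019 -0.816]
q [-0.537  0.31  -0.203  2.11   1.137  0.483 -0.207] F [-0.4  0.5  0.4]
psi to level 3.0210756144405932
```

Emit:
send_rows(commands=[[24,-2,29,-0.06],[48,-3,57,-0.121],[72,-5,86,-0.121],[96,-6,115,-0.121],[119,-8,143,-0.121]])

```text
t: 9.47
tool_pos: [0.4203, 0.2011, 0.2827]
orientation: [-3.132, 0.62, -3.107]
wrist_force: [0.8, -0.3, -1.1]
grip_width: 0.0857
```

```bash
python3 -c "
from h import *
show()
s=manip.get_state()
R=Ro.from_euler('xyz',s['orientation']).as_matrix()
p,d=manip.read_camera('side'); cv2.imwrite('pics/side1.png',cv2.resize(p[150:320,180:330,::-1],None,fx=3.5,fy=3.5,interpolation=cv2.INTER_CUBIC)); np.save('side1.npy',d)
p,d=manip.read_camera('top'); cv2.imwrite('pics/top1.png',p[:,:,::-1])
print(go(np.array([.4675,.208,.136])-.054*R[:,2]))
"
```

```text
t 9.47 tcp [0.4203 0.2011 0.2827] grasp [0.4517 0.2017 0.2388] w 0.0857
tilt deg 35.53 az 0.98 x_t [-0.813 -0.028 -0.581] y_t [-0.029  1.    -0.008] z [ 0.581  0.01  -0.814]
q [-0.567  0.554 -0.225  2.339  1.993  0.561 -1.052] F [ 0.8 -0.3 -1.1]
[44.2  7.9 91.2]
```

View pics/side1.png

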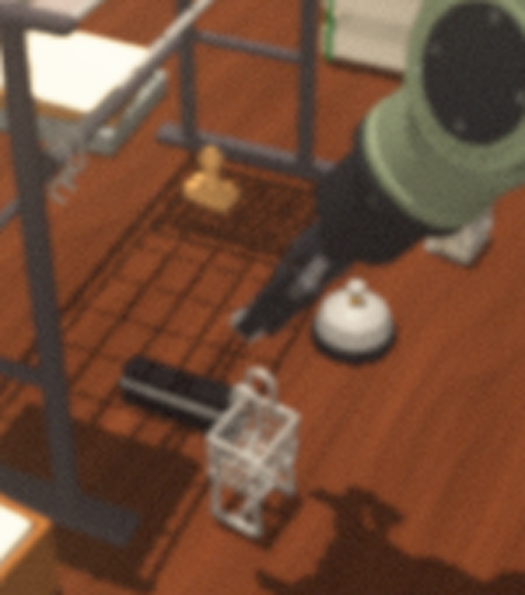

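Run:
```python
from h import *
for c in("side","top"):
    d=np.load(c+"0.npy"); P=cloud(c,d).reshape(-1,3)
    for nm,(cx,cy,z0) in dict(upper=(.467,.208,.092),lower=(.451,-.207,.09)).items():
        m=(abs(P[:,0]-cx)<.05)&(abs(P[:,1]-cy)<.05)&(P[:,2]>z0)
        q=P[m]; print(c,nm)
        for a in np.arange(z0,.185,.012):
            r=q[(q[:,2]>a)&(q[:,2]<=a+.012)]
            if len(r): print("  z%.3f n%d x %.3f..%.3f (%.3f) y %.3f..%.3f (%.3f)"%(a,len(r),r[:,0].min(),r[:,0].max(),np.median(r[:,0]),r[:,1].min(),r[:,1].max(),np.median(r[:,1])))
```

```text
side upper
  z0.092 n77 x 0.441..0.493 (0.456) y 0.178..0.238 (0.220)
  z0.104 n14 x 0.453..0.458 (0.455) y 0.196..0.222 (0.218)
  z0.116 n22 x 0.453..0.481 (0.467) y 0.195..0.222 (0.212)
  z0.128 n24 x 0.453..0.481 (0.458) y 0.195..0.220 (0.217)
  z0.140 n21 x 0.458..0.475 (0.466) y 0.193..0.220 (0.199)
side lower
  z0.090 n6 x 0.457..0.462 (0.459) y -0.219..-0.194 (-0.207)
  z0.102 n6 x 0.458..0.463 (0.460) y -0.200..-0.195 (-0.197)
  z0.114 n8 x 0.449..0.459 (0.454) y -0.220..-0.194 (-0.200)
  z0.126 n7 x 0.437..0.451 (0.444) y -0.222..-0.192 (-0.214)
  z0.138 n11 x 0.436..0.441 (0.439) y -0.222..-0.194 (-0.216)
  z0.150 n11 x 0.437..0.463 (0.461) y -0.221..-0.194 (-0.200)
  z0.162 n17 x 0.436..0.463 (0.442) y -0.221..-0.193 (-0.197)
  z0.174 n13 x 0.443..0.458 (0.450) y -0.219..-0.193 (-0.197)
top upper
  z0.092 n43 x 0.442..0.491 (0.458) y 0.179..0.239 (0.196)
  z0.104 n3 x 0.454..0.457 (0.454) y 0.194..0.196 (0.196)
  z0.116 n13 x 0.454..0.483 (0.480) y 0.194..0.218 (0.211)
  z0.128 n15 x 0.456..0.483 (0.463) y 0.196..0.222 (0.218)
  z0.140 n17 x 0.456..0.479 (0.469) y 0.195..0.221 (0.199)
top lower
  z0.090 n5 x 0.439..0.462 (0.462) y -0.216..-0.190 (-0.213)
  z0.102 n3 x 0.461..0.461 (0.461) y -0.220..-0.197 (-0.217)
  z0.114 n9 x 0.451..0.461 (0.458) y -0.219..-0.194 (-0.215)
  z0.126 n8 x 0.438..0.451 (0.446) y -0.217..-0.194 (-0.206)
  z0.138 n2 x 0.441..0.441 (0.441) y -0.215..-0.192 (-0.203)
  z0.150 n14 x 0.438..0.466 (0.463) y -0.216..-0.200 (-0.210)
  z0.162 n10 x 0.438..0.465 (0.444) y -0.219..-0.192 (-0.206)
  z0.174 n21 x 0.440..0.462 (0.453) y -0.219..-0.194 (-0.197)
```

Emit:
send_rows(commands=[[15,3,30,0.014],[30,5,60,0.014],[46,8,94,0.014],[46,8,94,0.014],[46,8,94,0.014]])

```text
t: 9.98
tool_pos: [0.4361, 0.2066, 0.1767]
orientation: [-3.131, 0.611, -3.12]
wrist_force: [0.4, -1.0, 1.0]
grip_width: 0.0853
```

```bash
python3 -c "
from h import *
show()
s=manip.get_state()
R=Ro.from_euler('xyz',s['orientation']).as_matrix()
print(go(np.array([.4675,.208,.132])-.054*R[:,2]))
"
```

```text
t 9.98 tcp [0.4361 0.2066 0.1767] grasp [0.4671 0.2066 0.1325] w 0.0853
tilt deg 35.04 az 0.12 x_t [-0.819 -0.017 -0.574] y_t [-0.015  1.    -0.009] z [ 0.574  0.001 -0.819]
q [-0.495  0.854 -0.352  2.383  2.251  0.846 -1.352] F [ 0.4 -1.   1. ]
[-0.1  1.4  0.6]
```

Emit:
send_rows(commands=[[0,1,0,0],[0,1,0,0],[0,1,0,0],[0,1,0,0],[0,1,0,0]], fingers=1)

```text
t: 10.4
tool_pos: [0.4364, 0.2076, 0.1781]
orientation: [-3.131, 0.614, -3.121]
wrist_force: [0.3, -3.1, 17.0]
grip_width: 0.0261
```

Emit:
send_rows(commands=[[0,0,0,0],[0,0,0,0],[0,0,0,0]])

```text
t: 10.65
tool_pos: [0.4363, 0.2076, 0.1783]
orientation: [-3.131, 0.614, -3.121]
wrist_force: [-0.4, -0.5, 1.5]
grip_width: 0.0259
```

```bash
python3 -c "
from h import *
show()
p,d=manip.read_camera('side'); cv2.imwrite('pics/side2.png',cv2.resize(p[180:310,200:330,::-1],None,fx=4,fy=4,interpolation=cv2.INTER_CUBIC))
"
```

```text
t 10.65 tcp [0.4363 0.2076 0.1783] grasp [0.4674 0.2077 0.1341] w 0.0259
tilt deg 35.17 az 0.18 x_t [-0.817 -0.017 -0.576] y_t [-0.015  1.    -0.008] z [ 0.576  0.002 -0.817]
q [-0.499  0.85  -0.349  2.381  2.248  0.843 -1.351] F [-0.4 -0.5  1.5]
```

View pics/side2.png

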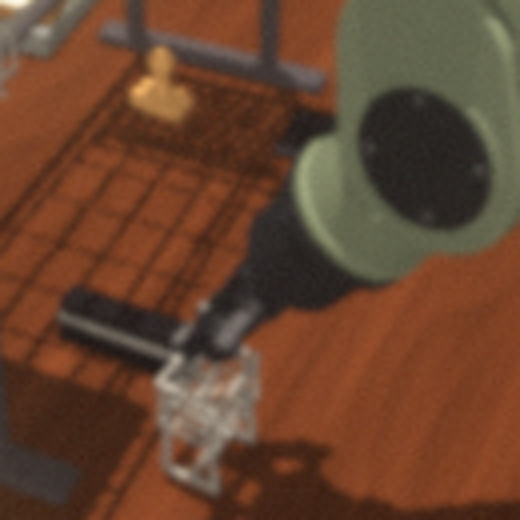

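Emit:
send_rows(commands=[[-4,0,-6,0],[-9,0,-12,0],[-18,7,-7,0],[-28,13,1,0],[-38,20,8,0]])

```text
t: 11.12
tool_pos: [0.4722, 0.2285, 0.194]
orientation: [-3.132, 0.614, -3.121]
wrist_force: [-0.4, -1.2, -1.9]
grip_width: 0.0251
```

```bash
python3 -c "
from h import *
show()
print(go([.4363+.0475,.2076+.027,.1783+.01]),go([.4363+.0475,.2076+.027,.1783]))
"
```

```text
t 11.12 tcp [0.4722 0.2285 0.194 ] grasp [0.5034 0.2286 0.1498] w 0.0251
tilt deg 35.18 az 0.22 x_t [-0.817 -0.017 -0.576] y_t [-0.015  1.    -0.008] z [ 0.576  0.002 -0.817]
q [-0.518  0.806 -0.274  2.23   2.15   0.68  -1.186] F [-0.4 -1.2 -1.9]
[-6.3  6.  11.3] [-0.5  6.  19.5]
```

Emit:
send_rows(commands=[[-7,6,8,0],[-4,6,13,0],[-1,6,18,0],[0,6,19,0],[0,6,19,0]])

```text
t: 11.53
tool_pos: [0.4828, 0.2342, 0.1782]
orientation: [-3.131, 0.614, -3.121]
wrist_force: [0.8, 0.3, 0.7]
grip_width: 0.0256
```

```bash
python3 -c "
from h import *
show()
p,d=manip.read_camera('side'); cv2.imwrite('pics/side3.png',cv2.resize(p[180:310,180:310,::-1],None,fx=4,fy=4,interpolation=cv2.INTER_CUBIC))
"
```

```text
t 11.53 tcp [0.4828 0.2342 0.1782] grasp [0.5139 0.2343 0.1341] w 0.0256
tilt deg 35.16 az 0.18 x_t [-0.817 -0.017 -0.576] y_t [-0.015  1.    -0.008] z [ 0.576  0.002 -0.818]
q [-0.514  0.847 -0.274  2.198  2.164  0.689 -1.188] F [0.8 0.3 0.7]
```

View pics/side3.png

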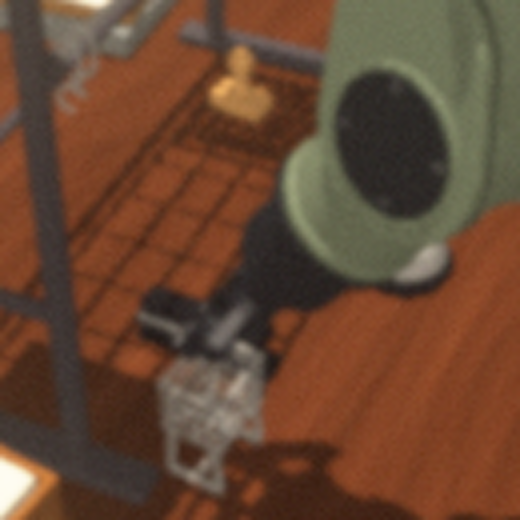

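Emit:
send_rows(commands=[[0,0,0,0],[0,0,0,0],[0,0,0,0],[0,0,-15,0],[0,0,-40,0]], fingers=0)

```text
t: 12.0
tool_pos: [0.4597, 0.2335, 0.21]
orientation: [-3.13, 0.611, -3.121]
wrist_force: [-0.3, 0.7, 0.8]
grip_width: 0.0835
```

Emit:
send_rows(commands=[[0,0,-15,0],[0,0,-25,0]])

```text
t: 12.17
tool_pos: [0.4446, 0.2336, 0.2315]
orientation: [-3.131, 0.612, -3.121]
wrist_force: [0.0, 0.1, -0.2]
grip_width: 0.0854
```

```bash
python3 -c "
from h import *
show()
for c in ('side','top'):
    p,d=manip.read_camera(c); cv2.imwrite('pics/%s4.png'%c,cv2.resize(p[180:310,180:310,::-1],None,fx=4,fy=4,interpolation=cv2.INTER_CUBIC))
    P=cloud(c,d).reshape(-1,3); m=(abs(P[:,0]-.515)<.05)&(abs(P[:,1]-.2347)<.048)&(P[:,2]>.085)&(P[:,2]<.148)
    q=P[m]
    for a in np.arange(.085,.148,.012):
            r=q[(q[:,2]>a)&(q[:,2]<=a+.012)]
            if len(r): print('  z%.3f n%d x %.3f..%.3f (%.3f) y %.3f..%.3f (%.3f)'%(a,len(r),r[:,0].min(),r[:,0].max(),np.median(r[:,0]),r[:,1].min(),r[:,1].max(),np.median(r[:,1])))
    m=(abs(P[:,0]-.515)<.045)&(abs(P[:,1]-.2347)<.05)&(P[:,2]>.05)&(P[:,2]<.097)
    print(cv2.minAreaRect(P[m][:,:2].astype(np.float32)))
"
```

```text
t 12.17 tcp [0.4446 0.2336 0.2315] grasp [0.4756 0.2336 0.1873] w 0.0854
tilt deg 35.06 az 0.08 x_t [-0.818 -0.017 -0.574] y_t [-0.014  1.    -0.009] z [ 0.574  0.001 -0.819]
q [-0.585  0.705 -0.248  2.265  2.037  0.631 -1.132] F [ 0.   0.1 -0.2]
  z0.085 n101 x 0.488..0.539 (0.504) y 0.205..0.267 (0.247)
  z0.097 n11 x 0.500..0.504 (0.502) y 0.216..0.257 (0.248)
  z0.109 n6 x 0.499..0.503 (0.501) y 0.222..0.251 (0.247)
  z0.121 n20 x 0.501..0.528 (0.525) y 0.225..0.248 (0.246)
  z0.133 n21 x 0.500..0.527 (0.518) y 0.222..0.249 (0.244)
  z0.145 n2 x 0.512..0.517 (0.515) y 0.226..0.249 (0.237)
((0.513714075088501, 0.2350308746099472), (0.05111951753497124, 0.06355702131986618), 1.81798255443573)
  z0.085 n61 x 0.491..0.539 (0.511) y 0.207..0.265 (0.237)
  z0.097 n9 x 0.491..0.534 (0.504) y 0.207..0.263 (0.222)
  z0.109 n4 x 0.503..0.529 (0.527) y 0.223..0.246 (0.237)
  z0.121 n12 x 0.502..0.529 (0.525) y 0.223..0.246 (0.237)
  z0.133 n19 x 0.504..0.528 (0.520) y 0.223..0.249 (0.226)
  z0.145 n3 x 0.507..0.514 (0.510) y 0.247..0.247 (0.247)
((0.5144715905189514, 0.235996812582016), (0.04819320887327194, 0.05969979986548424), 0.39668020606040955)
```

View pics/side4.png

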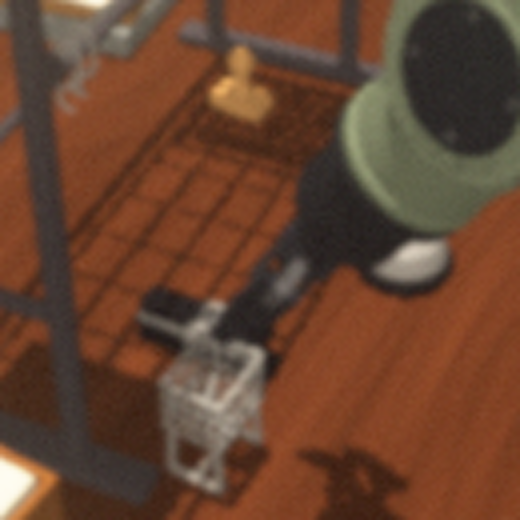

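Emit:
send_rows(commands=[[20,1,29,0],[41,2,58,0],[62,3,88,0],[70,3,100,0],[70,3,100,0]])

```text
t: 12.68
tool_pos: [0.4448, 0.2351, 0.1053]
orientation: [-3.129, 0.608, -3.12]
wrist_force: [-0.4, -0.3, 0.5]
grip_width: 0.0856
```

```bash
python3 -c "
from h import *
show()
s=manip.get_state()
R=Ro.from_euler('xyz',s['orientation']).as_matrix()
print(go(np.array([.4988,.2358,.062])-.058*R[:,2]))
print('psi',R[2,1])
"
```

```text
t 12.68 tcp [0.4448 0.2351 0.1053] grasp [0.4756 0.235  0.061 ] w 0.0856
tilt deg 34.85 az -0.09 x_t [-0.821 -0.018 -0.571] y_t [-0.014  1.    -0.011] z [ 0.571 -0.001 -0.821]
q [-0.537  1.036 -0.351  2.311  2.3    0.945 -1.426] F [-0.4 -0.3  0.5]
[-19.6   0.4   8.4]
psi -0.010740985217228414
```

Emit:
send_rows(commands=[[-10,0,4,0.02],[-20,0,8,0.02],[-20,0,8,0.02]])

```text
t: 12.93
tool_pos: [0.4675, 0.2351, 0.1113]
orientation: [3.14, 0.611, 3.136]
wrist_force: [-0.2, -0.3, 0.5]
grip_width: 0.0853
```

```bash
python3 -c "
from h import *
show()
s=manip.get_state()
R=Ro.from_euler('xyz',s['orientation']).as_matrix()
print(go(np.array([.4988,.2358,.062])-.058*R[:,2]))
p,d=manip.read_camera('side'); cv2.imwrite('pics/side5.png',cv2.resize(p[180:310,180:310,::-1],None,fx=4,fy=4,interpolation=cv2.INTER_CUBIC))
"
```

```text
t 12.93 tcp [0.4675 0.2351 0.1113] grasp [0.4985 0.2351 0.0671] w 0.0853
tilt deg 34.98 az -0.12 x_t [-0.819  0.004 -0.573] y_t [0.004 1.    0.001] z [ 0.573 -0.001 -0.819]
q [-0.51   1.014 -0.332  2.249  2.288  0.875 -1.375] F [-0.2 -0.3  0.5]
[2.6 0.7 0.3]
```

View pics/side5.png

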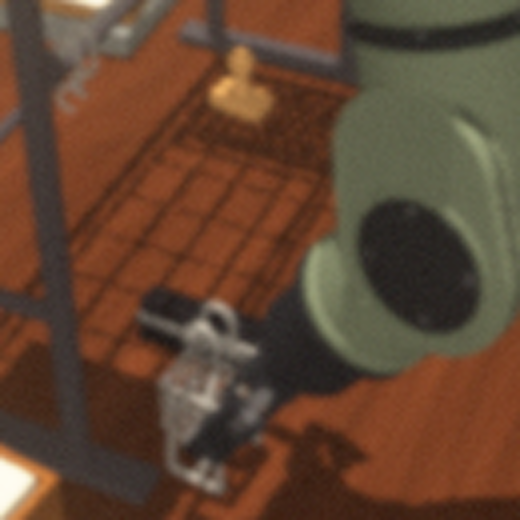

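Emit:
send_rows(commands=[[2,1,0,0],[2,1,0,0],[2,1,0,0],[2,1,0,0],[2,1,0,0]], fingers=1)

```text
t: 13.4
tool_pos: [0.4644, 0.2365, 0.1105]
orientation: [3.14, 0.61, 3.138]
wrist_force: [-5.4, 0.4, 11.0]
grip_width: 0.0591
```

```bash
python3 -c "
from h import *
show()
print(go(np.array(manip.get_state()['tool_pos'])+[-.03,-.0,.2]))
"
```

```text
t 13.40 tcp [0.4644 0.2365 0.1105] grasp [0.4954 0.2365 0.0663] w 0.0591
tilt deg 34.97 az -0.01 x_t [-0.819  0.003 -0.573] y_t [0.003 1.    0.002] z [ 0.573 -0.    -0.819]
q [-0.515  1.016 -0.336  2.255  2.288  0.883 -1.382] F [-5.4  0.4 11. ]
[ -90.     0.3 -181.1]
```

Emit:
send_rows(commands=[[-8,0,-12,0],[-25,0,-38,0],[-47,0,-70,0],[-70,0,-102,0],[-80,0,-118,0]])

```text
t: 13.82
tool_pos: [0.4621, 0.2369, 0.257]
orientation: [3.135, 0.613, 3.136]
wrist_force: [0.0, -0.1, -1.1]
grip_width: 0.0593
```

```bash
python3 -c "
from h import *
show()
print(go([.515,.055,.3475]))
p,d=manip.read_camera('side'); cv2.imwrite('pics/side6.png',cv2.resize(p[130:310,180:360,::-1],None,fx=3,fy=3,interpolation=cv2.INTER_CUBIC))
"
```

```text
t 13.82 tcp [0.4621 0.2369 0.257 ] grasp [0.4932 0.2371 0.2129] w 0.0593
tilt deg 35.12 az 0.37 x_t [-0.818  0.005 -0.575] y_t [0.002 1.    0.006] z [ 0.575  0.004 -0.818]
q [-0.609  0.651 -0.162  2.189  1.927  0.516 -0.996] F [ 0.  -0.1 -1.1]
[ -96.1 -181.3  -44.3]
```

View pics/side6.png

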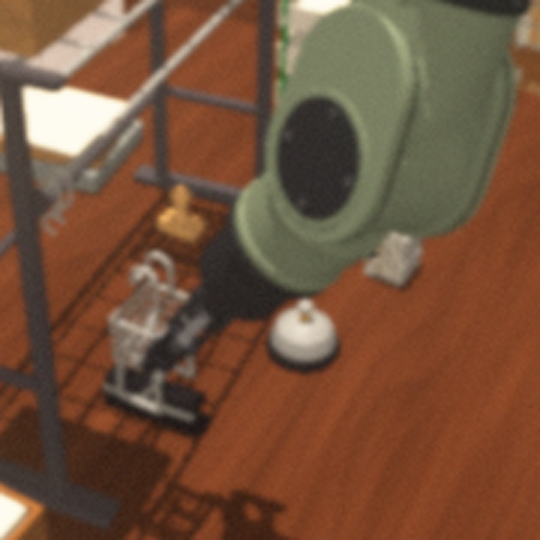

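Emit:
send_rows(commands=[[-17,-32,-12,0],[-35,-66,-22,0],[-54,-102,-30,0],[-73,-138,-36,0],[-90,-170,-42,0]])

```text
t: 14.28
tool_pos: [0.511, 0.0641, 0.3449]
orientation: [3.134, 0.615, 3.135]
wrist_force: [1.2, 1.0, -2.5]
grip_width: 0.059
```

```bash
python3 -c "
from h import *
show()
print(go([.520,.055,.3475]))
p,d=manip.read_camera('side'); cv2.imwrite('pics/side7.png',cv2.resize(p[90:270,180:360,::-1],None,fx=3,fy=3,interpolation=cv2.INTER_CUBIC)); np.save('side7.npy',d)
p,d=manip.read_camera('top'); cv2.imwrite('pics/top7.png',cv2.resize(p[90:270,180:360,::-1],None,fx=3,fy=3,interpolation=cv2.INTER_CUBIC)); np.save('top7.npy',d)
"
```

```text
t 14.28 tcp [0.511  0.0641 0.3449] grasp [0.5422 0.0643 0.3008] w 0.059
tilt deg 35.25 az 0.36 x_t [-0.817  0.005 -0.577] y_t [0.002 1.    0.006] z [ 0.577  0.004 -0.817]
q [-0.306  0.447  0.087  2.138  1.987  0.105 -0.632] F [ 1.2  1.  -2.5]
[-8.9 -9.1  3. ]
```

View pics/side7.png

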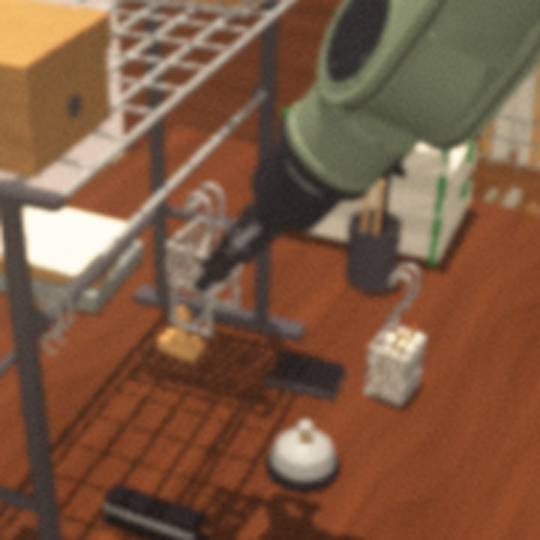

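View pics/top7.png

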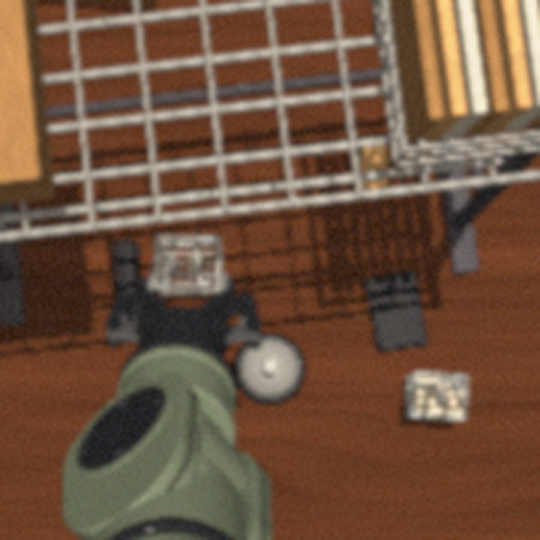

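Run:
```python
from h import *
for c in("side","top"):
    d=np.load(c+"7.npy"); P=cloud(c,d).reshape(-1,3)
    m=(abs(P[:,0]-.565)<.045)&(abs(P[:,1]-.0634)<.035)&(P[:,2]>.30)&(P[:,2]<.40); q=P[m]
    for a in np.arange(.30,.40,.01):
        r=q[(q[:,2]>a)&(q[:,2]<=a+.01)]
        if len(r): print(c,'  z%.3f n%d x %.3f..%.3f (%.3f) y %.3f..%.3f (%.3f)'%(a,len(r),r[:,0].min(),r[:,0].max(),np.median(r[:,0]),r[:,1].min(),r[:,1].max(),np.median(r[:,1])))
```

```text
side   z0.300 n27 x 0.527..0.588 (0.582) y 0.034..0.097 (0.085)
side   z0.310 n42 x 0.524..0.587 (0.580) y 0.034..0.097 (0.075)
side   z0.320 n60 x 0.542..0.588 (0.580) y 0.036..0.096 (0.083)
side   z0.330 n14 x 0.548..0.552 (0.549) y 0.044..0.089 (0.082)
side   z0.340 n14 x 0.548..0.553 (0.550) y 0.054..0.079 (0.066)
side   z0.350 n20 x 0.522..0.576 (0.552) y 0.054..0.098 (0.075)
side   z0.360 n22 x 0.521..0.575 (0.551) y 0.054..0.093 (0.076)
side   z0.370 n32 x 0.551..0.571 (0.560) y 0.051..0.078 (0.073)
top   z0.300 n26 x 0.540..0.589 (0.557) y 0.030..0.098 (0.059)
top   z0.310 n5 x 0.550..0.587 (0.554) y 0.030..0.095 (0.050)
top   z0.320 n88 x 0.538..0.591 (0.549) y 0.030..0.097 (0.068)
top   z0.330 n64 x 0.521..0.590 (0.556) y 0.029..0.098 (0.072)
top   z0.340 n15 x 0.524..0.555 (0.533) y 0.029..0.097 (0.078)
top   z0.350 n36 x 0.520..0.580 (0.526) y 0.028..0.093 (0.059)
top   z0.360 n22 x 0.522..0.577 (0.524) y 0.031..0.089 (0.065)
top   z0.370 n22 x 0.551..0.578 (0.564) y 0.047..0.073 (0.070)
top   z0.380 n10 x 0.558..0.574 (0.564) y 0.049..0.073 (0.070)
```

Emit:
send_rows(commands=[[-10,0,4,0],[-20,0,10,0],[-31,0,17,0],[-41,0,24,0],[-52,0,31,0]])

```text
t: 14.8
tool_pos: [0.5665, 0.061, 0.3397]
orientation: [3.132, 0.632, 3.131]
wrist_force: [0.3, 0.1, -2.0]
grip_width: 0.0592
```

```bash
cat > look.py <<'E'
import sys
from h import *
show()
n=sys.argv[1]; cx,cy,cz=map(float,sys.argv[2:5])
for c in("side","top"):
    p,d=manip.read_camera(c); np.save(f"{c}{n}.npy",d)
    u,v=proj(c,[cx,cy,cz])[0].astype(int); u0=max(0,min(512-150,u-75)); v0=max(0,min(384-150,v-75))
    cv2.imwrite(f"pics/{c}{n}.png",cv2.resize(p[v0:v0+150,u0:u0+150,::-1],None,fx=3.6,fy=3.6,interpolation=cv2.INTER_CUBIC)); print(c,"crop",u0,v0)
    P=cloud(c,d).reshape(-1,3)
    m=(abs(P[:,0]-cx)<.045)&(abs(P[:,1]-cy)<.035)&(abs(P[:,2]-cz)<.045); q=P[m]
    for a in np.arange(cz-.04,cz+.04,.01):
        r=q[(q[:,2]>a)&(q[:,2]<=a+.01)]
        if len(r): print(c,'  z%.3f n%d x %.3f..%.3f (%.3f) y %.3f..%.3f (%.3f)'%(a,len(r),r[:,0].min(),r[:,0].max(),np.median(r[:,0]),r[:,1].min(),r[:,1].max(),np.median(r[:,1])))
E
python3 look.py 8 .62 .062 .365
```

```text
t 14.80 tcp [0.5665 0.061  0.3397] grasp [0.5984 0.0612 0.2961] w 0.0592
tilt deg 36.22 az 0.32 x_t [-0.807  0.009 -0.591] y_t [0.005 1.    0.008] z [ 0.591  0.003 -0.807]
q [-3.450e-01  5.320e-01  2.160e-01  1.997e+00  1.844e+00  1.000e-03
 -4.740e-01] F [ 0.3  0.1 -2. ]
side crop 156 76
side   z0.325 n12 x 0.603..0.610 (0.605) y 0.047..0.085 (0.078)
side   z0.335 n19 x 0.603..0.623 (0.607) y 0.035..0.094 (0.067)
side   z0.345 n47 x 0.603..0.632 (0.618) y 0.033..0.093 (0.067)
side   z0.355 n23 x 0.576..0.632 (0.607) y 0.050..0.091 (0.072)
side   z0.365 n28 x 0.603..0.628 (0.613) y 0.049..0.076 (0.063)
side   z0.375 n2 x 0.617..0.619 (0.618) y 0.051..0.053 (0.052)
top crop 165 79
top   z0.325 n18 x 0.587..0.644 (0.610) y 0.030..0.096 (0.059)
top   z0.335 n10 x 0.582..0.629 (0.601) y 0.029..0.095 (0.041)
top   z0.345 n95 x 0.575..0.634 (0.620) y 0.029..0.097 (0.062)
top   z0.355 n14 x 0.577..0.633 (0.592) y 0.034..0.088 (0.069)
top   z0.365 n26 x 0.608..0.630 (0.619) y 0.050..0.074 (0.053)
top   z0.375 n1 x 0.618..0.618 (0.618) y 0.052..0.052 (0.052)
```

View pics/side8.png

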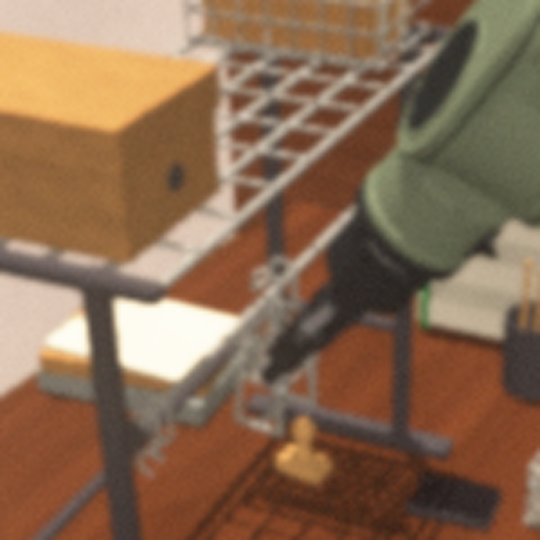

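Emit:
send_rows(commands=[[-5,0,-6,0],[-8,0,-5,0],[-11,0,-2,0]])

```text
t: 15.15
tool_pos: [0.5706, 0.0599, 0.3425]
orientation: [3.13, 0.641, 3.13]
wrist_force: [0.4, -0.7, -1.2]
grip_width: 0.0589
```

```bash
python3 look.py 9 .62 .062 .365
```

```text
t 15.15 tcp [0.5706 0.0599 0.3425] grasp [0.6029 0.0601 0.2992] w 0.0589
tilt deg 36.72 az 0.41 x_t [-0.802  0.01  -0.598] y_t [0.005 1.    0.009] z [ 0.598  0.004 -0.802]
q [-3.390e-01  5.320e-01  2.130e-01  1.987e+00  1.779e+00  1.000e-03
 -4.060e-01] F [ 0.4 -0.7 -1.2]
side crop 156 76
side   z0.325 n31 x 0.608..0.648 (0.628) y 0.032..0.092 (0.081)
side   z0.335 n17 x 0.607..0.620 (0.611) y 0.042..0.093 (0.070)
side   z0.345 n39 x 0.607..0.633 (0.616) y 0.035..0.095 (0.071)
side   z0.355 n23 x 0.577..0.634 (0.612) y 0.049..0.090 (0.070)
side   z0.365 n30 x 0.607..0.633 (0.616) y 0.048..0.075 (0.061)
side   z0.375 n9 x 0.613..0.627 (0.622) y 0.047..0.075 (0.070)
top crop 165 79
top   z0.325 n48 x 0.593..0.648 (0.623) y 0.030..0.097 (0.048)
top   z0.335 n11 x 0.577..0.619 (0.592) y 0.029..0.095 (0.076)
top   z0.345 n85 x 0.576..0.629 (0.620) y 0.029..0.095 (0.059)
top   z0.355 n32 x 0.576..0.635 (0.580) y 0.031..0.094 (0.065)
top   z0.365 n30 x 0.576..0.632 (0.612) y 0.036..0.076 (0.053)
top   z0.375 n17 x 0.615..0.629 (0.622) y 0.049..0.074 (0.052)
```

Emit:
send_rows(commands=[[2,0,6,0],[5,0,10,0],[8,0,14,0]])

```text
t: 15.5
tool_pos: [0.5726, 0.0602, 0.3263]
orientation: [3.13, 0.641, 3.13]
wrist_force: [0.5, -1.0, -2.0]
grip_width: 0.0589
```

```bash
python3 look.py 10 .62 .062 .35
```

```text
t 15.50 tcp [0.5726 0.0602 0.3263] grasp [0.6049 0.0605 0.283 ] w 0.0589
tilt deg 36.74 az 0.44 x_t [-0.801  0.009 -0.598] y_t [0.005 1.    0.009] z [ 0.598  0.005 -0.801]
q [-0.183  0.551 -0.042  2.001  1.853  0.15  -0.458] F [ 0.5 -1.  -2. ]
side crop 156 81
side   z0.310 n19 x 0.609..0.644 (0.613) y 0.035..0.092 (0.079)
side   z0.320 n7 x 0.610..0.613 (0.612) y 0.048..0.078 (0.074)
side   z0.330 n10 x 0.609..0.636 (0.610) y 0.049..0.076 (0.059)
side   z0.340 n54 x 0.576..0.636 (0.619) y 0.028..0.097 (0.073)
side   z0.350 n33 x 0.576..0.633 (0.618) y 0.029..0.086 (0.070)
side   z0.360 n7 x 0.619..0.627 (0.623) y 0.049..0.075 (0.053)
top crop 165 81
top   z0.310 n34 x 0.576..0.648 (0.602) y 0.027..0.095 (0.057)
top   z0.320 n11 x 0.576..0.614 (0.592) y 0.027..0.097 (0.077)
top   z0.330 n36 x 0.576..0.639 (0.584) y 0.029..0.096 (0.064)
top   z0.340 n85 x 0.576..0.639 (0.622) y 0.029..0.095 (0.062)
top   z0.350 n44 x 0.575..0.636 (0.620) y 0.037..0.086 (0.058)
top   z0.360 n7 x 0.618..0.629 (0.625) y 0.050..0.075 (0.072)
```

View pics/side10.png

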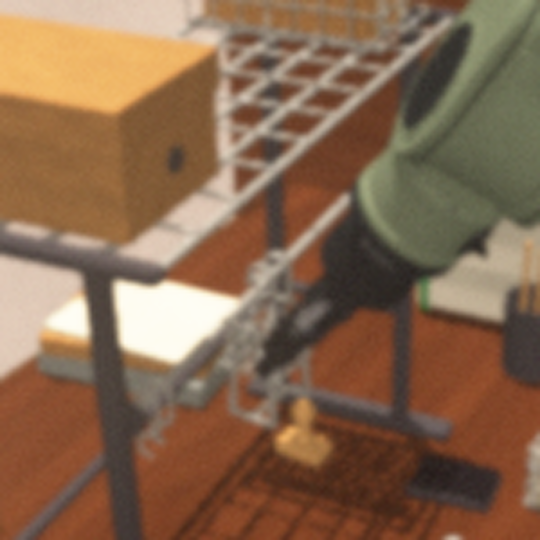

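Emit:
send_rows(commands=[[2,0,3,0],[5,0,6,0],[5,0,7,0]])

```text
t: 15.85
tool_pos: [0.5732, 0.0597, 0.3185]
orientation: [3.13, 0.643, 3.129]
wrist_force: [-3.6, 1.4, 19.0]
grip_width: 0.059
```

```bash
python3 look.py 11 .62 .062 .34
```

```text
t 15.85 tcp [0.5732 0.0597 0.3185] grasp [0.6056 0.0599 0.2753] w 0.059
tilt deg 36.84 az 0.38 x_t [-0.8   0.01 -0.6 ] y_t [0.006 1.    0.009] z [ 0.6    0.004 -0.8  ]
q [-0.136  0.566 -0.119  2.011  1.913  0.2   -0.511] F [-3.6  1.4 19. ]
side crop 156 84
side   z0.300 n49 x 0.600..0.649 (0.629) y 0.031..0.092 (0.080)
side   z0.310 n9 x 0.609..0.613 (0.610) y 0.048..0.080 (0.076)
side   z0.320 n14 x 0.581..0.612 (0.610) y 0.048..0.084 (0.068)
side   z0.330 n23 x 0.575..0.636 (0.609) y 0.047..0.089 (0.071)
side   z0.340 n52 x 0.609..0.636 (0.618) y 0.033..0.095 (0.071)
side   z0.350 n21 x 0.611..0.630 (0.621) y 0.029..0.082 (0.052)
top crop 166 81
top   z0.300 n72 x 0.577..0.650 (0.604) y 0.027..0.096 (0.052)
top   z0.310 n7 x 0.575..0.648 (0.593) y 0.027..0.097 (0.076)
top   z0.320 n25 x 0.577..0.591 (0.582) y 0.027..0.097 (0.057)
top   z0.330 n45 x 0.578..0.637 (0.584) y 0.030..0.093 (0.060)
top   z0.340 n62 x 0.576..0.636 (0.620) y 0.029..0.095 (0.062)
top   z0.350 n38 x 0.575..0.634 (0.622) y 0.029..0.083 (0.056)
```

Emit:
send_rows(commands=[[0,0,0,0],[0,0,0,0],[0,0,0,0],[0,0,0,0],[0,0,-12,0]], fingers=0)

```text
t: 16.37
tool_pos: [0.5662, 0.0594, 0.327]
orientation: [3.13, 0.641, 3.129]
wrist_force: [-0.1, -1.0, -1.0]
grip_width: 0.0847
```

Emit:
send_rows(commands=[[0,0,-20,0],[0,0,-50,0],[0,0,-80,0]])

```text
t: 16.62
tool_pos: [0.5138, 0.0572, 0.3791]
orientation: [3.13, 0.658, 3.128]
wrist_force: [-0.3, 5.4, 1.2]
grip_width: 0.0856
```

```bash
python3 look.py 12 .62 .062 .34; python3 look.py 13 .62 .062 .28 | grep top
```

```text
t 16.62 tcp [0.5138 0.0572 0.3791] grasp [0.5468 0.0574 0.3364] w 0.0856
tilt deg 37.73 az 0.30 x_t [-0.791  0.011 -0.612] y_t [0.007 1.    0.009] z [ 0.612  0.003 -0.791]
q [-0.437  0.4    0.303  2.108  1.555 -0.    -0.19 ] F [-0.3  5.4  1.2]
side crop 156 84
side   z0.300 n73 x 0.596..0.647 (0.615) y 0.030..0.092 (0.072)
side   z0.310 n13 x 0.607..0.613 (0.610) y 0.042..0.079 (0.071)
side   z0.320 n11 x 0.608..0.613 (0.610) y 0.048..0.074 (0.070)
side   z0.330 n14 x 0.608..0.635 (0.611) y 0.049..0.074 (0.071)
side   z0.340 n54 x 0.607..0.634 (0.618) y 0.028..0.095 (0.070)
side   z0.350 n20 x 0.614..0.630 (0.621) y 0.047..0.075 (0.063)
top crop 166 81
top   z0.300 n79 x 0.597..0.647 (0.606) y 0.033..0.090 (0.056)
top   z0.330 n13 x 0.633..0.638 (0.636) y 0.049..0.071 (0.063)
top   z0.340 n57 x 0.610..0.635 (0.623) y 0.029..0.095 (0.060)
top   z0.350 n29 x 0.614..0.630 (0.622) y 0.029..0.091 (0.062)
top crop 167 85
top   z0.250 n43 x 0.596..0.645 (0.617) y 0.032..0.089 (0.053)
top   z0.260 n33 x 0.595..0.645 (0.610) y 0.032..0.090 (0.061)
top   z0.270 n35 x 0.596..0.644 (0.597) y 0.034..0.090 (0.069)
top   z0.280 n15 x 0.597..0.644 (0.597) y 0.037..0.089 (0.065)
top   z0.290 n20 x 0.596..0.645 (0.597) y 0.034..0.091 (0.058)
top   z0.300 n54 x 0.596..0.644 (0.608) y 0.033..0.090 (0.049)
top   z0.310 n1 x 0.608..0.608 (0.608) y 0.033..0.033 (0.033)
```

View pics/side12.png

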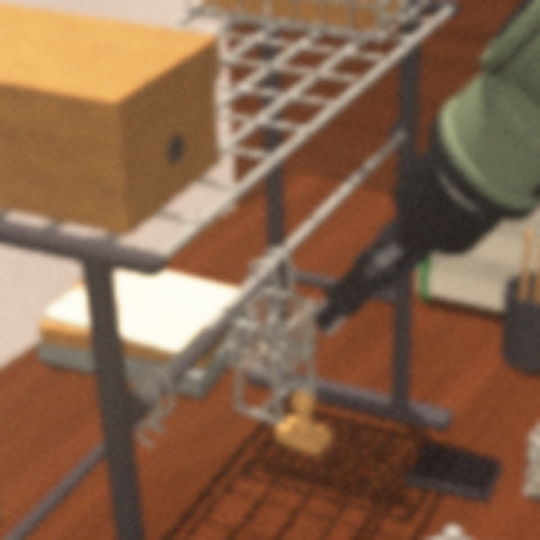

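View pics/top12.png

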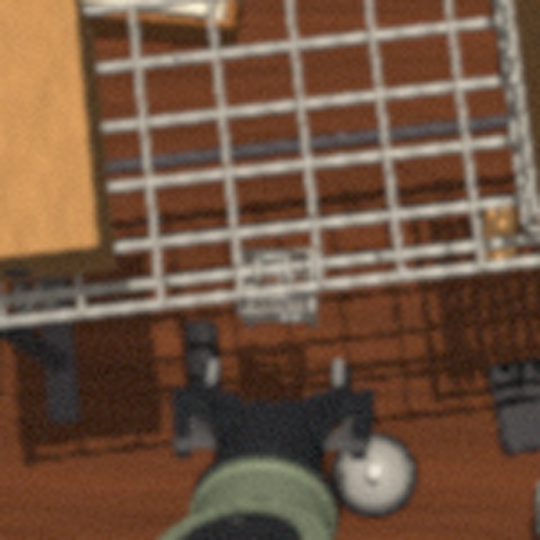

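```bash
cat > t3.py <<'E'
from t2 import *
from workcell import manip
s=manip.get_state(); q=np.array(s["joint_positions"]); x,R=fk(q,PR,SG); print(np.round(x-s["tool_pos"],4)); z=R[:,2]
A=np.array([.4177,-.2072,.31]); M=np.array([.46,-.08,.36])
q=path(q,x,R,M,R,6); q=path(q,M,R,A,R,6)
print("down"); B=np.array([.4177,-.2072,.2087]); q=path(q,A,R,B,R,4)
print("carry");C=np.array([.467,-.265,.225]); q=path(q,B,R,C,R,4)
print("back up");D=C+np.array([-.05,0,.05]); q=path(q,C,R,D,R,4)
print("side pre");E=np.array([.462-.0355,-.265,.034+.046]); q=path(q,D,R,E,R,4)
print("grip");F=np.array([.488-.0355,-.265,.034+.046]); q=path(q,E,R,F,R,4)
print("lift");G=F+[0,0,.15]; q=path(q,F,R,G,R,4)
print("to hook");H=np.array([.52,.06,.151]); q=path(q,G,R,(G+H)/2+[0,0,.05],R,4); q=path(q,(G+H)/2+[0,0,.05],R,H,R,4);q=path(q,H,R,H+[.054,0,0],R,4);
E
python3 t3.py
```

```text
[-0.      0.0002 -0.0001]
1 [-0.19  0.37  0.02  2.14  1.78  0.1  -0.36] e 0.0003 a 0.0029
2 [-0.01  0.37 -0.16  2.17  1.93  0.14 -0.46] e 0.0001 a 0.0012
3 [ 0.14  0.37 -0.28  2.2   2.04  0.17 -0.52] e 0.0001 a 0.0007
4 [ 0.28  0.37 -0.38  2.23  2.13  0.18 -0.56] e 0.0000 a 0.0005
5 [ 0.41  0.38 -0.47  2.25  2.22  0.19 -0.59] e 0.0000 a 0.0004
6 [ 0.53  0.39 -0.55  2.26  2.29  0.19 -0.6 ] e 0.0000 a 0.0003
1 [ 0.64  0.42 -0.63  2.28  2.36  0.21 -0.62] e 0.0000 a 0.0003
2 [ 0.74  0.45 -0.68  2.29  2.42  0.23 -0.62] e 0.0000 a 0.0002
3 [ 0.83  0.48 -0.73  2.3   2.48  0.24 -0.61] e 0.0000 a 0.0001
4 [ 0.9   0.51 -0.76  2.31  2.53  0.24 -0.6 ] e 0.0000 a 0.0001
5 [ 0.98  0.55 -0.78  2.3   2.57  0.24 -0.58] e 0.0000 a 0.0001
6 [ 1.04  0.58 -0.8   2.3   2.61  0.23 -0.56] e 0.0000 a 0.0001
down
1 [ 1.03  0.65 -0.81  2.34  2.64  0.34 -0.57] e 0.0000 a 0.0001
2 [ 1.02  0.72 -0.82  2.37  2.66  0.44 -0.57] e 0.0000 a 0.0001
3 [ 1.01  0.8  -0.82  2.4   2.69  0.54 -0.58] e 0.0000 a 0.0001
4 [ 0.99  0.87 -0.82  2.43  2.72  0.63 -0.58] e 0.0000 a 0.0001
carry
1 [ 1.01  0.86 -0.8   2.36  2.72  0.54 
[... 1343 characters left out ...]
 0.86  0.79 -0.77  2.3   2.61  0.5  -0.58] e 0.0000 a 0.0001
3 [ 0.75  0.78 -0.78  2.33  2.55  0.58 -0.63] e 0.0000 a 0.0001
4 [ 0.64  0.77 -0.78  2.35  2.48  0.64 -0.67] e 0.0000 a 0.0001
1 [ 0.52  0.84 -0.79  2.38  2.45  0.78 -0.74] e 0.0000 a 0.0002
2 [ 0.4   0.91 -0.79  2.38  2.42  0.9  -0.8 ] e 0.0000 a 0.0001
3 [ 0.28  0.97 -0.79  2.37  2.39  0.99 -0.85] e 0.0000 a 0.0001
4 [ 0.18  1.03 -0.79  2.33  2.35  1.06 -0.88] e 0.0000 a 0.0001
1 [ 0.19  1.03 -0.78  2.28  2.34  1.02 -0.84] e 0.0000 a 0.0001
2 [ 0.19  1.03 -0.77  2.24  2.33  0.98 -0.81] e 0.0000 a 0.0001
3 [ 0.19  1.02 -0.76  2.19  2.32  0.94 -0.77] e 0.0000 a 0.0001
4 [ 0.19  1.02 -0.75  2.15  2.31  0.9  -0.74] e 0.0000 a 0.0001
```

Emit:
send_rows(commands=[[11,-15,-8,0],[21,-40,-12,0],[32,-72,-16,0],[43,-105,-18,0],[53,-138,-18,0]])

```text
t: 17.23
tool_pos: [0.4826, -0.0109, 0.3657]
orientation: [3.129, 0.645, 3.128]
wrist_force: [1.3, -0.3, -0.7]
grip_width: 0.0855
```

```bash
python3 -c "
from h import *
show()
print(go([.4177,-.2072,.31]))"
```

```text
t 17.23 tcp [ 0.4826 -0.0109  0.3657] grasp [ 0.515  -0.0107  0.3226] w 0.0855
tilt deg 36.96 az 0.41 x_t [-0.799  0.011 -0.601] y_t [0.006 1.    0.01 ] z [ 0.601  0.004 -0.799]
q [ 0.127  0.368 -0.27   2.213  2.037  0.166 -0.525] F [ 1.3 -0.3 -0.7]
[  83.2 -197.2    4.7]
```

Emit:
send_rows(commands=[[15,-36,1,-0.015],[30,-72,2,-0.015],[46,-108,3,-0.015],[61,-144,4,-0.015],[76,-180,5,-0.015]])

```text
t: 17.65
tool_pos: [0.45, -0.1158, 0.334]
orientation: [3.139, 0.643, -3.137]
wrist_force: [0.7, -0.2, 0.3]
grip_width: 0.0853
```

```bash
python3 -c "
from h import *
show()
s=manip.get_state()
R=Ro.from_euler('xyz',s['orientation']).as_matrix()
print(go(np.array([.4507,-.207,.166])-.054*R[:,2]))"
```

```text
t 17.65 tcp [ 0.45   -0.1158  0.334 ] grasp [ 0.4824 -0.1155  0.2908] w 0.0853
tilt deg 36.83 az 0.47 x_t [-0.8   -0.003 -0.599] y_t [-0.006  1.     0.002] z [ 0.599  0.005 -0.8  ]
q [ 0.678  0.463 -0.64   2.299  2.433  0.244 -0.639] F [ 0.7 -0.2  0.3]
[100.5 -91.6  80.4]
```

Emit:
send_rows(commands=[[12,-28,5,0],[24,-56,11,0],[40,-82,18,0],[58,-92,26,0],[62,-92,29,0]])

```text
t: 18.07
tool_pos: [0.4167, -0.2106, 0.2709]
orientation: [3.134, 0.641, 3.137]
wrist_force: [-0.5, 0.7, 0.5]
grip_width: 0.0853
```

```bash
python3 -c "
from h import *
show()
s=manip.get_state()
R=Ro.from_euler('xyz',s['orientation']).as_matrix()
print(go(np.array([.4507,-.207,.166])-.054*R[:,2]))"
```

```text
t 18.07 tcp [ 0.4167 -0.2106  0.2709] grasp [ 0.449  -0.2103  0.2277] w 0.0853
tilt deg 36.75 az 0.48 x_t [-0.801  0.004 -0.598] y_t [-0.     1.     0.006] z [ 0.598  0.005 -0.801]
q [ 1.008  0.672 -0.774  2.345  2.676  0.358 -0.591] F [-0.5  0.7  0.5]
[35.6  2.9 50.4]
```

Emit:
send_rows(commands=[[12,3,17,0],[24,3,34,0],[36,3,50,0],[36,3,50,0]])

```text
t: 18.4
tool_pos: [0.4179, -0.2066, 0.2066]
orientation: [3.128, 0.639, 3.133]
wrist_force: [-0.6, 0.4, 1.5]
grip_width: 0.0857
```

```bash
python3 -c "
from h import *
show()
s=manip.get_state()
R=Ro.from_euler('xyz',s['orientation']).as_matrix()
print(go(np.array([.4507,-.207,.166])-.054*R[:,2]))
for c in ('side','top'):
    p,d=manip.read_camera(c); u,v=proj(c,[.45,-.207,.15])[0].astype(int)
    cv2.imwrite('pics/%s14.png'%c,cv2.resize(p[v-50:v+60,u-60:u+60,::-1],None,fx=4,fy=4,interpolation=cv2.INTER_CUBIC))
"
```

```text
t 18.40 tcp [ 0.4179 -0.2066  0.2066] grasp [ 0.4501 -0.2061  0.1633] w 0.0857
tilt deg 36.64 az 0.84 x_t [-0.802  0.007 -0.597] y_t [0.    1.    0.011] z [ 0.597  0.009 -0.802]
q [ 0.969  0.86  -0.781  2.419  2.73   0.604 -0.596] F [-0.6  0.4  1.5]
[-2.1 -0.9 -1.8]
```

View pics/side14.png

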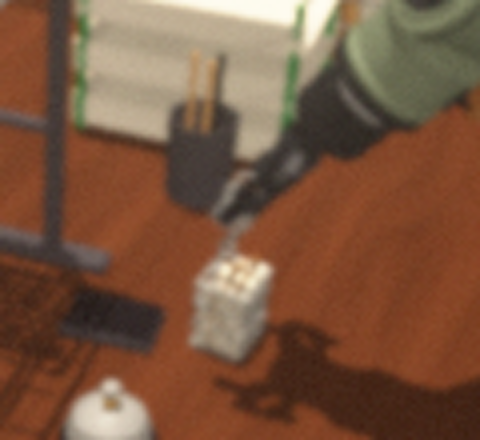

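Emit:
send_rows(commands=[[0,-1,0,-0.01],[0,-1,0,-0.01],[0,-1,0,-0.01],[0,-1,0,-0.01],[0,-1,0,-0.01]], fingers=1)

```text
t: 18.92
tool_pos: [0.4183, -0.2078, 0.21]
orientation: [3.139, 0.642, -3.134]
wrist_force: [1.0, -4.5, 15.7]
grip_width: 0.026
```

Emit:
send_rows(commands=[[0,0,0,0],[0,0,0,0],[-4,0,-5,0],[-9,0,-12,0],[-9,0,-12,0]])

```text
t: 19.33
tool_pos: [0.4184, -0.2078, 0.2263]
orientation: [3.14, 0.643, -3.134]
wrist_force: [1.1, 0.6, -2.3]
grip_width: 0.0257
```

```bash
python3 -c "
from h import *
show()
for c in ('side',):
    p,d=manip.read_camera(c); u,v=proj(c,[.45,-.207,.15])[0].astype(int)
    cv2.imwrite('pics/%s15.png'%c,cv2.resize(p[v-50:v+60,u-60:u+60,::-1],None,fx=4,fy=4,interpolation=cv2.INTER_CUBIC))
print(go([.467,-.265,.2066+.012]))
"
```

```text
t 19.33 tcp [ 0.4184 -0.2078  0.2263] grasp [ 0.4508 -0.2075  0.1831] w 0.0257
tilt deg 36.84 az 0.58 x_t [-0.8   -0.006 -0.6  ] y_t [-0.009  1.     0.001] z [ 0.6    0.006 -0.8  ]
q [ 0.979  0.803 -0.781  2.4    2.717  0.537 -0.588] F [ 1.1  0.6 -2.3]
[-34.3 -57.5  34.5]
```

View pics/side15.png

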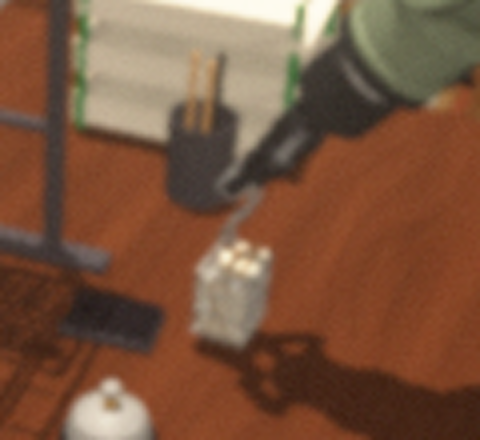

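Emit:
send_rows(commands=[[-8,-12,6,0],[-20,-30,14,0],[-32,-47,23,0],[-39,-57,28,0],[-39,-57,28,0]])

```text
t: 19.8
tool_pos: [0.468, -0.2664, 0.2265]
orientation: [-3.141, 0.644, -3.135]
wrist_force: [0.1, -0.0, -1.5]
grip_width: 0.0256
```

```bash
python3 -c "
from h import *
show()
print(go([.467,-.265,.210]))
"
```

```text
t 19.80 tcp [ 0.468  -0.2664  0.2265] grasp [ 0.5004 -0.2662  0.1833] w 0.0256
tilt deg 36.89 az 0.34 x_t [-0.8   -0.005 -0.6  ] y_t [-0.006  1.    -0.   ] z [ 0.6    0.004 -0.8  ]
q [ 0.991  0.812 -0.681  2.149  2.716  0.281 -0.501] F [ 0.1 -0.  -1.5]
[10.7  1.4 12.6]
```

Emit:
send_rows(commands=[[4,0,5,0],[7,0,9,0],[10,0,12,0],[10,0,13,0],[10,0,13,0]])

```text
t: 20.22
tool_pos: [0.4679, -0.2664, 0.2097]
orientation: [-3.141, 0.644, -3.135]
wrist_force: [-0.3, -1.9, 2.6]
grip_width: 0.0256
```

```bash
python3 look.py 16 .5 -.265 .06
```

```text
t 20.22 tcp [ 0.4679 -0.2664  0.2097] grasp [ 0.5003 -0.2662  0.1666] w 0.0256
tilt deg 36.93 az 0.30 x_t [-0.799 -0.005 -0.601] y_t [-0.006  1.    -0.001] z [ 0.601  0.003 -0.799]
q [ 0.992  0.854 -0.689  2.163  2.732  0.332 -0.498] F [-0.3 -1.9  2.6]
side crop 230 119
side   z0.020 n31 x 0.474..0.522 (0.494) y -0.291..-0.234 (-0.240)
side   z0.030 n31 x 0.474..0.523 (0.489) y -0.296..-0.235 (-0.242)
side   z0.040 n35 x 0.475..0.523 (0.490) y -0.294..-0.233 (-0.241)
side   z0.050 n53 x 0.475..0.525 (0.486) y -0.297..-0.232 (-0.244)
side   z0.060 n29 x 0.476..0.525 (0.513) y -0.298..-0.235 (-0.244)
side   z0.070 n91 x 0.474..0.524 (0.494) y -0.295..-0.232 (-0.257)
side   z0.080 n17 x 0.485..0.512 (0.498) y -0.281..-0.239 (-0.266)
side   z0.090 n6 x 0.508..0.512 (0.509) y -0.275..-0.251 (-0.253)
side   z0.100 n2 x 0.508..0.509 (0.509) y -0.270..-0.252 (-0.261)
top crop 267 132
top   z0.020 n11 x 0.485..0.523 (0.503) y -0.235..-0.234 (-0.234)
top   z0.030 n2 x 0.482..0.506 (0.494) y -0.234..-0.233 (-0.234)
top   z0.040 n8 x 0.488..0.522 (0.503) y -0.235..-0.234 (-0.234)
top   z0.050 n5 x 0.498..0.524 (0.515) y -0.292..-0.233 (-0.234)
top   z0.060 n27 x 0.490..0.524 (0.517) y -0.294..-0.234 (-0.246)
top   z0.070 n56 x 0.476..0.523 (0.506) y -0.293..-0.233 (-0.256)
top   z0.080 n8 x 0.489..0.513 (0.509) y -0.280..-0.242 (-0.248)
top   z0.090 n1 x 0.489..0.489 (0.489) y -0.283..-0.283 (-0.283)
top   z0.100 n1 x 0.511..0.511 (0.511) y -0.272..-0.272 (-0.272)
```

View pics/side16.png

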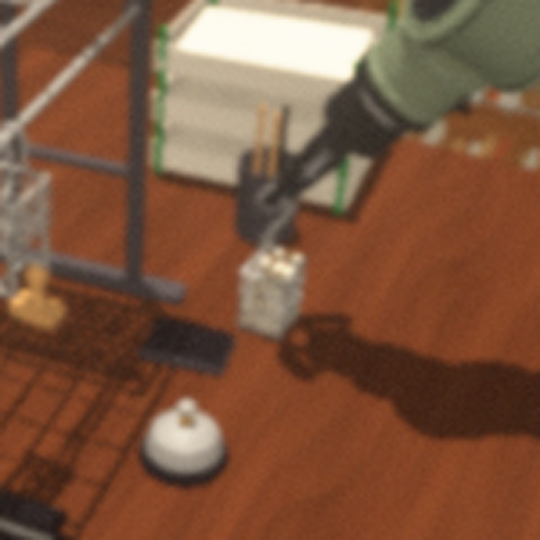

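Emit:
send_rows(commands=[[0,0,0,0],[0,0,0,0],[0,0,0,0],[0,0,-15,0],[0,0,-40,0]], fingers=0)

```text
t: 20.73
tool_pos: [0.4438, -0.2657, 0.2408]
orientation: [3.139, 0.643, -3.135]
wrist_force: [0.4, -0.5, 0.3]
grip_width: 0.0836
```

Emit:
send_rows(commands=[[0,0,-15,0],[0,0,-28,0]])

```text
t: 20.9
tool_pos: [0.4263, -0.2657, 0.264]
orientation: [3.139, 0.642, -3.135]
wrist_force: [0.8, 0.4, -0.1]
grip_width: 0.0854
```

```bash
python3 look.py 17 .5 -.265 .06 |egrep "tcp|tilt|z0.06|z0.07"; python3 -c "
from h import *
s=manip.get_state()
R=Ro.from_euler('xyz',s['orientation']).as_matrix()
print(go(np.array([.462,-.2645,.034])-.058*R[:,2]),R[2,1])
for c in ('side','top'):
    P=cloud(c,np.load(c+'17.npy')).reshape(-1,3); m=(abs(P[:,0]-.5)<.045)&(abs(P[:,1]+.265)<.05)&(P[:,2]>.02)&(P[:,2]<.08); print(cv2.minAreaRect(P[m][:,:2].astype(np.float32)))
"
```

```text
t 20.90 tcp [ 0.4263 -0.2657  0.264 ] grasp [ 0.4586 -0.2653  0.2207] w 0.0854
tilt deg 36.81 az 0.58 x_t [-0.801 -0.005 -0.599] y_t [-0.008  1.     0.002] z [ 0.599  0.006 -0.801]
side   z0.060 n31 x 0.475..0.524 (0.508) y -0.292..-0.231 (-0.243)
side   z0.070 n93 x 0.473..0.524 (0.493) y -0.297..-0.233 (-0.258)
top   z0.060 n44 x 0.477..0.524 (0.514) y -0.292..-0.234 (-0.256)
top   z0.070 n150 x 0.476..0.523 (0.493) y -0.291..-0.233 (-0.259)
[109.7   1.3 147.7] 0.0004467116960913506
((0.4981570541858673, -0.26313555240631104), (0.05147929489612579, 0.06708279997110367), 0.6478250026702881)
((0.4998321533203125, -0.26281893253326416), (0.06004941463470459, 0.04851847141981125), 89.53548431396484)
```

View pics/side17.png

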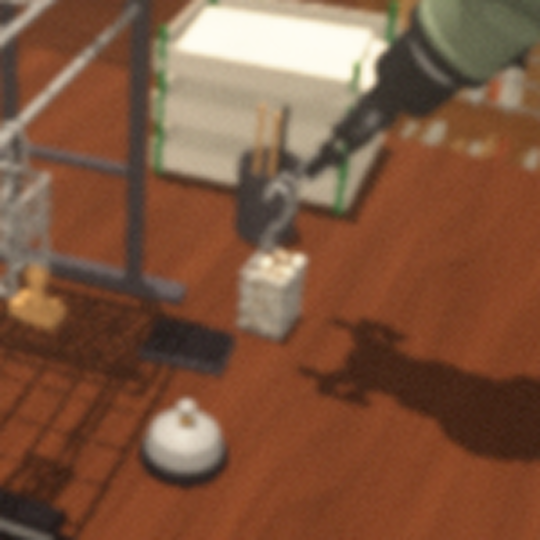

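Emit:
send_rows(commands=[[22,1,30,0],[44,1,59,0],[66,2,89,0],[88,2,118,0],[108,2,145,0]])

```text
t: 21.42
tool_pos: [0.4269, -0.2633, 0.0808]
orientation: [3.14, 0.643, -3.135]
wrist_force: [0.1, -0.9, 0.1]
grip_width: 0.0857
```

```bash
python3 -c "
from h import *
show()
s=manip.get_state()
R=Ro.from_euler('xyz',s['orientation']).as_matrix()
print(go(np.array([.462,-.263,.034])-.058*R[:,2]),go(np.array([.487,-.263,.034])-.058*R[:,2]),R[2,1])
"
```

```text
t 21.42 tcp [ 0.4269 -0.2633  0.0808] grasp [ 0.4592 -0.263   0.0376] w 0.0857
tilt deg 36.82 az 0.50 x_t [-0.8   -0.005 -0.599] y_t [-0.007  1.     0.001] z [ 0.599  0.005 -0.8  ]
q [ 1.049  1.188 -0.709  2.296  2.896  0.714 -0.449] F [ 0.1 -0.9  0.1]
[-0.  -0.   0.6] [-20.1  -0.2  15.5] 0.0011813695865988592
```

Emit:
send_rows(commands=[[-10,0,8,0],[-20,0,15,0],[-20,0,15,0]])

```text
t: 21.67
tool_pos: [0.4538, -0.2622, 0.0797]
orientation: [3.139, 0.643, -3.135]
wrist_force: [0.2, -0.2, 0.9]
grip_width: 0.0855
```

```bash
python3 look.py 18 .5 -.263 .06 |egrep "tcp|tilt|z0.06|z0.07|F"
```

```text
t 21.67 tcp [ 0.4538 -0.2622  0.0797] grasp [ 0.4861 -0.2618  0.0365] w 0.0855
tilt deg 36.86 az 0.64 x_t [-0.8   -0.005 -0.6  ] y_t [-0.008  1.     0.002] z [ 0.6    0.007 -0.8  ]
q [ 1.006  1.181 -0.704  2.228  2.866  0.664 -0.451] F [ 0.2 -0.2  0.9]
side   z0.060 n27 x 0.480..0.525 (0.509) y -0.294..-0.235 (-0.241)
side   z0.070 n90 x 0.474..0.524 (0.492) y -0.295..-0.230 (-0.253)
top   z0.060 n45 x 0.477..0.524 (0.514) y -0.292..-0.232 (-0.252)
top   z0.070 n156 x 0.476..0.523 (0.493) y -0.291..-0.233 (-0.259)
```

View pics/side18.png

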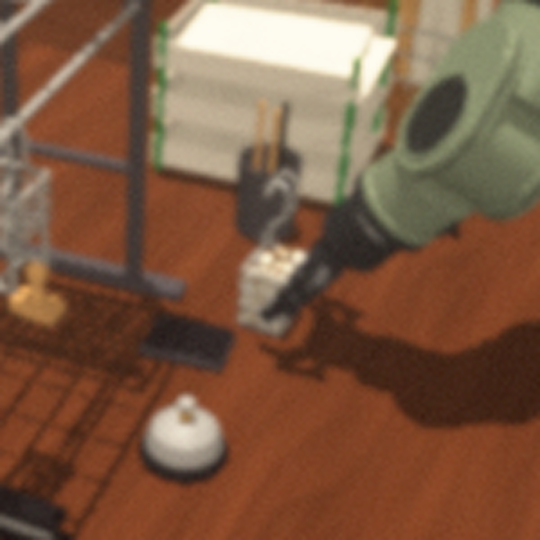

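View pics/top18.png

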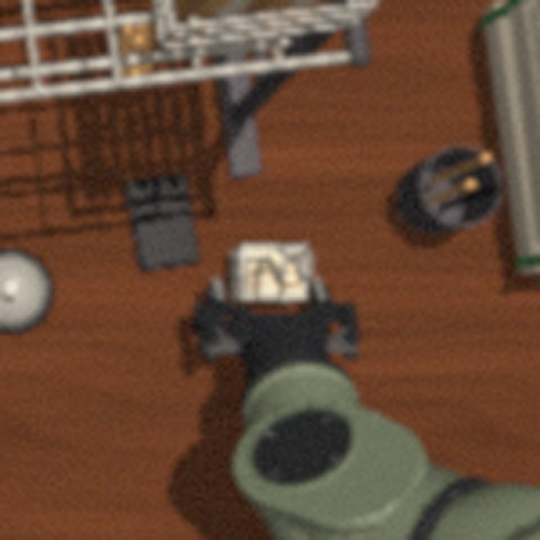

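Emit:
send_rows(commands=[[0,-1,0,0],[0,-1,0,0],[0,-1,0,0],[0,-1,0,0],[0,-1,0,0]], fingers=1)

```text
t: 22.18
tool_pos: [0.4517, -0.2639, 0.0806]
orientation: [3.141, 0.642, -3.135]
wrist_force: [-3.7, -1.0, 6.2]
grip_width: 0.0596
```

Emit:
send_rows(commands=[[0,0,0,0],[-6,0,-8,0],[-15,0,-20,0],[-30,0,-40,0],[-45,0,-60,0]])

```text
t: 22.6
tool_pos: [0.4515, -0.2636, 0.1566]
orientation: [3.139, 0.642, -3.136]
wrist_force: [0.6, -0.8, -2.0]
grip_width: 0.0588
```

```bash
python3 look.py 19 .5 -.263 .14
```

```text
t 22.60 tcp [ 0.4515 -0.2636  0.1566] grasp [ 0.4838 -0.2633  0.1134] w 0.0588
tilt deg 36.76 az 0.58 x_t [-0.801 -0.005 -0.599] y_t [-0.007  1.     0.002] z [ 0.598  0.006 -0.801]
q [ 1.019  0.989 -0.721  2.234  2.786  0.504 -0.476] F [ 0.6 -0.8 -2. ]
side crop 232 102
side   z0.100 n18 x 0.475..0.523 (0.511) y -0.241..-0.228 (-0.236)
side   z0.110 n21 x 0.496..0.524 (0.513) y -0.244..-0.231 (-0.237)
side   z0.120 n23 x 0.475..0.524 (0.504) y -0.292..-0.229 (-0.236)
side   z0.130 n32 x 0.482..0.525 (0.506) y -0.285..-0.231 (-0.238)
side   z0.140 n60 x 0.474..0.525 (0.497) y -0.298..-0.230 (-0.245)
side   z0.150 n54 x 0.465..0.520 (0.492) y -0.290..-0.228 (-0.257)
side   z0.160 n17 x 0.455..0.511 (0.487) y -0.285..-0.231 (-0.248)
side   z0.170 n17 x 0.455..0.511 (0.463) y -0.278..-0.231 (-0.246)
side   z0.180 n2 x 0.510..0.511 (0.510) y -0.249..-0.249 (-0.249)
top crop 271 130
top   z0.100 n17 x 0.478..0.520 (0.478) y -0.286..-0.231 (-0.240)
top   z0.110 n10 x 0.477..0.523 (0.489) y -0.288..-0.229 (-0.236)
top   z0.120 n17 x 0.477..0.525 (0.496) y -0.291..-0.229 (-0.235)
top   z0.130 n16 x 0.470..0.525 (0.502) y -0.297..-0.229 (-0.251)
top   z0.140 n54 x 0.476..0.526 (0.512) y -0.296..-0.231 (-0.260)
top   z0.150 n181 x 0.472..0.526 (0.491) y -0.297..-0.229 (-0.255)
top   z0.160 n24 x 0.456..0.513 (0.495) y -0.295..-0.229 (-0.250)
top   z0.170 n39 x 0.456..0.512 (0.462) y -0.294..-0.229 (-0.258)
top   z0.180 n13 x 0.456..0.511 (0.459) y -0.288..-0.236 (-0.261)
```

View pics/side19.png

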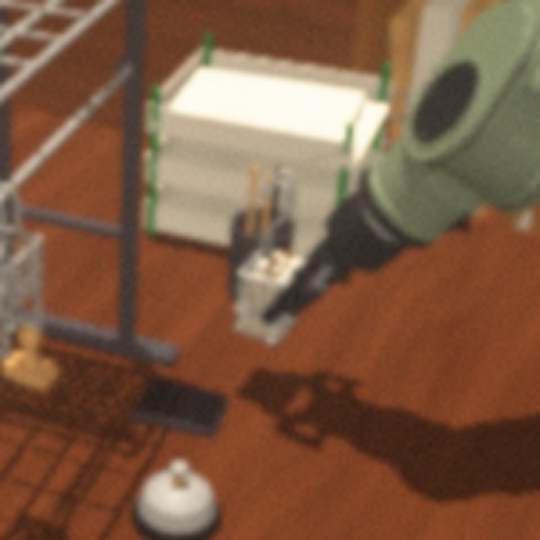

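Run:
```python
from h import *
for c in("side","top"):
    d=np.load(c+"13.npy"); P=cloud(c,d).reshape(-1,3)
    m=(abs(P[:,0]-.62)<.05)&(abs(P[:,1]-.062)<.045)&(P[:,2]>.195)&(P[:,2]<.36); q=P[m]
    for a in np.arange(.195,.36,.01):
        r=q[(q[:,2]>a)&(q[:,2]<=a+.01)]
        if len(r): print(c,'  z%.3f n%d x %.3f..%.3f (%.3f) y %.3f..%.3f (%.3f)'%(a,len(r),r[:,0].min(),r[:,0].max(),np.median(r[:,0]),r[:,1].min(),r[:,1].max(),np.median(r[:,1])))
    r=q[(q[:,2]<.225)]
    for p in r[:40]: print(np.round(p,3),end=" ")
    print()
    r=q[(q[:,2]>.24)&(q[:,2]<.305)]; print(cv2.minAreaRect(r[:,:2].astype(np.float32)))
```

```text
side   z0.205 n17 x 0.597..0.638 (0.617) y 0.032..0.089 (0.073)
side   z0.215 n54 x 0.594..0.639 (0.616) y 0.029..0.092 (0.078)
side   z0.225 n21 x 0.595..0.638 (0.599) y 0.032..0.089 (0.085)
side   z0.235 n18 x 0.597..0.639 (0.618) y 0.030..0.091 (0.085)
side   z0.245 n17 x 0.597..0.644 (0.602) y 0.031..0.090 (0.087)
side   z0.255 n90 x 0.594..0.644 (0.615) y 0.031..0.092 (0.071)
side   z0.265 n47 x 0.593..0.645 (0.615) y 0.028..0.091 (0.073)
side   z0.275 n52 x 0.594..0.644 (0.607) y 0.030..0.091 (0.066)
side   z0.285 n66 x 0.594..0.645 (0.623) y 0.028..0.092 (0.062)
side   z0.295 n86 x 0.594..0.646 (0.619) y 0.029..0.090 (0.068)
side   z0.305 n13 x 0.594..0.623 (0.608) y 0.042..0.094 (0.079)
side   z0.315 n9 x 0.606..0.610 (0.608) y 0.046..0.077 (0.072)
side   z0.325 n12 x 0.607..0.636 (0.611) y 0.049..0.074 (0.070)
side   z0.335 n31 x 0.608..0.636 (0.616) y 0.019..0.104 (0.069)
side   z0.345 n61 x 0.607..0.632 (0.619) y 0.018..0.107 (0.071)
side   z0.355 n1 x 0.621..0.621 (0.621) y 0.052..0.052 (0.052)
[0.639 0.037 0.215] [0.629 0.034 0.217] [0.626 0.033 0.217] [0.628 0.035 0.214
[... 1939 characters left out ...]
.085 0.219] [0.618 0.082 0.219] [0.619 0.079 0.213] [0.618 0.076 0.217] [0.618 0.07  0.217] [0.618 0.067 0.216] [0.619 0.061 0.214] [0.618 0.058 0.218] [0.618 0.052 0.214] [0.617 0.048 0.22 ] [0.618 0.043 0.215] [0.619 0.04  0.211] [0.615 0.088 0.219] [0.616 0.086 0.212] [0.616 0.082 0.213] [0.616 0.079 0.212] [0.616 0.077 0.209] [0.616 0.07  0.212] [0.615 0.067 0.217] [0.616 0.061 0.211] [0.615 0.058 0.216] [0.615 0.052 0.214] [0.615 0.049 0.215] [0.615 0.042 0.216] [0.615 0.039 0.216] [0.6   0.085 0.212] [0.596 0.088 0.222] [0.597 0.085 0.214] [0.595 0.036 0.224] [0.596 0.033 0.221] 
((0.6197425723075867, 0.06123513728380203), (0.05895436182618141, 0.049867041409015656), 89.74527740478516)
```

Emit:
send_rows(commands=[[-8,15,-6,0],[-18,45,-9,0],[-28,82,-10,0],[-36,120,-9,0],[-43,158,-9,0]])

```text
t: 23.12
tool_pos: [0.4798, -0.1046, 0.1922]
orientation: [-3.138, 0.646, -3.132]
wrist_force: [1.1, 0.6, -2.0]
grip_width: 0.0587
```

```bash
python3 -c "
from h import *
show()
print(go([.513,.060,.185]))
"
```

```text
t 23.12 tcp [ 0.4798 -0.1046  0.1922] grasp [ 0.5123 -0.1044  0.1491] w 0.0587
tilt deg 36.99 az 0.21 x_t [-0.799 -0.007 -0.602] y_t [-0.007  1.    -0.003] z [ 0.602  0.002 -0.799]
q [ 0.632  0.911 -0.799  2.406  2.534  0.816 -0.68 ] F [ 1.1  0.6 -2. ]
[-23.4 164.3  26.1]
```

Emit:
send_rows(commands=[[-5,35,4,0],[-10,72,9,0],[-15,108,15,0],[-20,142,21,0],[-23,164,26,0]])

```text
t: 23.53
tool_pos: [0.5126, 0.0634, 0.1849]
orientation: [-3.14, 0.646, -3.13]
wrist_force: [1.0, 0.0, -1.9]
grip_width: 0.0592
```

```bash
python3 look.py 20 .57 .06 .24; python3 -c "
from h import *
print(go([.517,.060,.1525]))
"
```

```text
t 23.53 tcp [0.5126 0.0634 0.1849] grasp [0.5451 0.0637 0.1417] w 0.0592
tilt deg 36.99 az 0.48 x_t [-0.799 -0.009 -0.602] y_t [-0.01   1.    -0.001] z [ 0.602  0.005 -0.799]
q [ 0.186  0.942 -0.824  2.333  2.255  0.996 -0.817] F [ 1.   0.  -1.9]
side crop 171 117
side   z0.200 n8 x 0.567..0.571 (0.569) y 0.052..0.080 (0.074)
side   z0.210 n25 x 0.568..0.613 (0.604) y 0.033..0.091 (0.077)
side   z0.220 n15 x 0.560..0.603 (0.599) y 0.035..0.092 (0.077)
side   z0.230 n20 x 0.551..0.601 (0.558) y 0.037..0.092 (0.076)
side   z0.240 n21 x 0.547..0.606 (0.598) y 0.032..0.090 (0.058)
side   z0.250 n38 x 0.546..0.615 (0.599) y 0.030..0.091 (0.073)
side   z0.260 n52 x 0.547..0.615 (0.597) y 0.031..0.092 (0.070)
side   z0.270 n54 x 0.547..0.613 (0.597) y 0.029..0.091 (0.063)
top crop 168 104
top   z0.210 n8 x 0.569..0.614 (0.586) y 0.033..0.091 (0.057)
top   z0.220 n9 x 0.561..0.601 (0.568) y 0.033..0.088 (0.078)
top   z0.230 n7 x 0.557..0.603 (0.600) y 0.033..0.090 (0.056)
top   z0.240 n1 x 0.554..0.554 (0.554) y 0.056..0.056 (0.056)
top   z0.250 n13 x 0.549..0.614 (0.599) y 0.035..0.082 (0.061)
top   z0.260 n31 x 0.548..0.613 (0.598) y 0.038..0.090 (0.070)
top   z0.270 n35 x 0.550..0.611 (0.573) y 0.037..0.090 (0.066)
[16.2 -3.8 28.3]
```

View pics/side20.png

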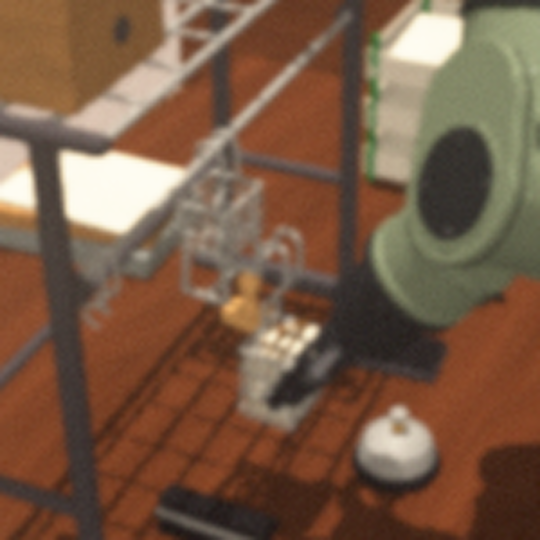

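Emit:
send_rows(commands=[[8,-2,14,0],[16,-4,28,0],[16,-4,28,0]])

```text
t: 23.88
tool_pos: [0.5165, 0.0589, 0.1505]
orientation: [-3.14, 0.643, -3.129]
wrist_force: [-0.5, -1.0, -1.8]
grip_width: 0.059
```

```bash
python3 look.py 21 .57 .06 .23; python3 -c "
from h import *
print(go([.5693,.060,.1525]))
"
```

```text
t 23.88 tcp [0.5165 0.0589 0.1505] grasp [0.5488 0.0592 0.1073] w 0.059
tilt deg 36.83 az 0.54 x_t [-0.8   -0.01  -0.599] y_t [-0.011  1.    -0.001] z [ 0.599  0.006 -0.8  ]
q [ 0.189  1.033 -0.81   2.335  2.327  1.06  -0.842] F [-0.5 -1.  -1.8]
side crop 171 119
side   z0.190 n8 x 0.556..0.566 (0.562) y 0.046..0.073 (0.071)
side   z0.200 n9 x 0.550..0.561 (0.555) y 0.050..0.073 (0.070)
side   z0.210 n31 x 0.550..0.615 (0.602) y 0.033..0.093 (0.052)
side   z0.220 n23 x 0.551..0.602 (0.575) y 0.034..0.089 (0.062)
side   z0.230 n32 x 0.550..0.602 (0.576) y 0.034..0.091 (0.056)
side   z0.240 n37 x 0.553..0.604 (0.569) y 0.034..0.090 (0.069)
side   z0.250 n24 x 0.596..0.610 (0.601) y 0.030..0.089 (0.067)
side   z0.260 n30 x 0.595..0.613 (0.598) y 0.031..0.091 (0.062)
side   z0.270 n18 x 0.596..0.615 (0.599) y 0.029..0.091 (0.069)
top crop 168 105
top   z0.190 n7 x 0.565..0.572 (0.568) y 0.049..0.074 (0.071)
top   z0.200 n4 x 0.551..0.561 (0.555) y 0.049..0.073 (0.050)
top   z0.210 n4 x 0.599..0.612 (0.604) y 0.033..0.091 (0.033)
top   z0.220 n5 x 0.576..0.599 (0.580) y 0.036..0.088 (0.063)
top   z0.230 n20 x 0.551..0.602 (0.578) y 0.033..0.090 (0.064)
top   z0.240 n20 x 0.553..0.575 (0.563) y 0.050..0.074 (0.053)
top   z0.250 n15 x 0.558..0.614 (0.599) y 0.044..0.088 (0.061)
top   z0.260 n17 x 0.597..0.613 (0.598) y 0.035..0.091 (0.061)
top   z0.270 n13 x 0.597..0.611 (0.600) y 0.037..0.090 (0.058)
[-42.   -0.   31.8]
```

View pics/side21.png

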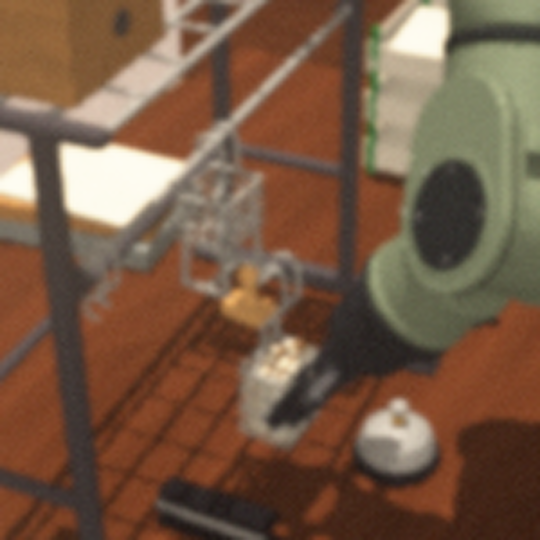

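Emit:
send_rows(commands=[[-9,0,5,0],[-18,0,12,0],[-26,0,19,0],[-34,0,25,0],[-41,0,31,0]])

```text
t: 24.4
tool_pos: [0.5686, 0.0598, 0.1539]
orientation: [-3.141, 0.646, -3.13]
wrist_force: [-0.7, 0.0, -2.7]
grip_width: 0.0594
```

```bash
python3 look.py 22 .615 .06 .235; python3 -c "
from h import *
print(go([.5693,.060,.1525]))
"
```

```text
t 24.40 tcp [0.5686 0.0598 0.1539] grasp [0.6011 0.0601 0.1108] w 0.0594
tilt deg 36.99 az 0.63 x_t [-0.799 -0.009 -0.602] y_t [-0.011  1.    -0.   ] z [ 0.602  0.007 -0.799]
q [ 0.203  1.016 -0.769  2.157  2.276  0.9   -0.699] F [-0.7  0.  -2.7]
side crop 159 114
side   z0.195 n4 x 0.612..0.618 (0.615) y 0.050..0.075 (0.063)
side   z0.205 n23 x 0.598..0.642 (0.610) y 0.035..0.090 (0.081)
side   z0.215 n52 x 0.597..0.642 (0.616) y 0.032..0.092 (0.075)
side   z0.225 n31 x 0.597..0.642 (0.603) y 0.031..0.090 (0.073)
side   z0.235 n30 x 0.598..0.642 (0.605) y 0.031..0.091 (0.072)
side   z0.245 n20 x 0.598..0.642 (0.606) y 0.034..0.090 (0.086)
side   z0.255 n101 x 0.595..0.648 (0.619) y 0.029..0.090 (0.066)
side   z0.265 n56 x 0.596..0.648 (0.617) y 0.030..0.090 (0.072)
top crop 168 89
top   z0.195 n3 x 0.622..0.622 (0.622) y 0.050..0.074 (0.071)
top   z0.205 n7 x 0.621..0.622 (0.622) y 0.033..0.092 (0.070)
top   z0.215 n22 x 0.599..0.641 (0.621) y 0.033..0.091 (0.050)
top   z0.225 n3 x 0.600..0.601 (0.600) y 0.033..0.090 (0.087)
top   z0.235 n3 x 0.600..0.641 (0.603) y 0.033..0.036 (0.033)
top   z0.245 n6 x 0.612..0.639 (0.616) y 0.038..0.074 (0.057)
top   z0.255 n63 x 0.598..0.647 (0.617) y 0.035..0.088 (0.062)
top   z0.265 n21 x 0.598..0.647 (0.611) y 0.037..0.090 (0.075)
[0.3 0.3 1.3]
```

View pics/side22.png

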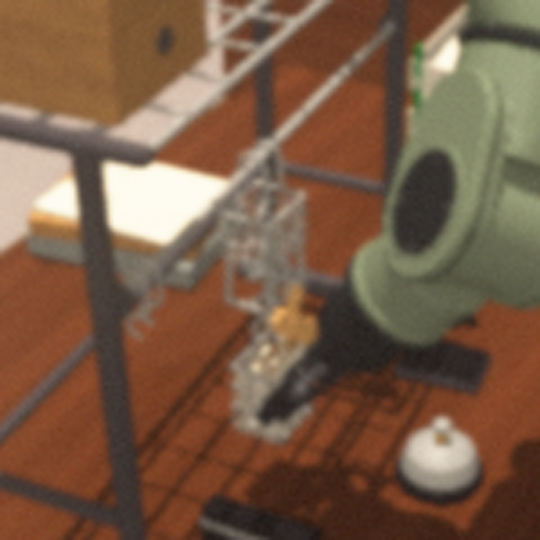

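Emit:
send_rows(commands=[[6,0,5,0],[11,0,12,0],[16,0,18,0]])

```text
t: 24.75
tool_pos: [0.5664, 0.0596, 0.129]
orientation: [-3.141, 0.646, -3.13]
wrist_force: [0.5, -0.8, -2.1]
grip_width: 0.0593
```

```bash
python3 look.py 23 .615 .06 .22
```

```text
t 24.75 tcp [0.5664 0.0596 0.129 ] grasp [0.5989 0.0599 0.0859] w 0.0593
tilt deg 37.01 az 0.58 x_t [-0.798 -0.009 -0.602] y_t [-0.011  1.    -0.001] z [ 0.602  0.006 -0.799]
q [ 0.2    1.077 -0.769  2.168  2.33   0.955 -0.732] F [ 0.5 -0.8 -2.1]
side crop 159 118
side   z0.180 n13 x 0.600..0.611 (0.605) y 0.049..0.076 (0.053)
side   z0.190 n8 x 0.600..0.605 (0.601) y 0.050..0.074 (0.053)
side   z0.200 n7 x 0.600..0.605 (0.602) y 0.049..0.072 (0.051)
side   z0.210 n68 x 0.596..0.642 (0.615) y 0.032..0.091 (0.073)
side   z0.220 n34 x 0.596..0.641 (0.608) y 0.032..0.093 (0.072)
side   z0.230 n17 x 0.596..0.641 (0.602) y 0.031..0.091 (0.087)
side   z0.240 n16 x 0.597..0.642 (0.601) y 0.033..0.092 (0.087)
side   z0.250 n63 x 0.596..0.645 (0.620) y 0.030..0.092 (0.068)
side   z0.260 n40 x 0.594..0.645 (0.609) y 0.029..0.092 (0.069)
top crop 169 90
top   z0.180 n2 x 0.601..0.601 (0.601) y 0.053..0.075 (0.064)
top   z0.190 n2 x 0.602..0.603 (0.603) y 0.049..0.071 (0.060)
top   z0.200 n7 x 0.598..0.627 (0.627) y 0.052..0.086 (0.062)
top   z0.210 n29 x 0.600..0.637 (0.618) y 0.039..0.088 (0.079)
top   z0.220 n11 x 0.595..0.639 (0.617) y 0.033..0.087 (0.051)
top   z0.230 n6 x 0.597..0.636 (0.597) y 0.033..0.090 (0.087)
top   z0.250 n39 x 0.596..0.644 (0.617) y 0.032..0.091 (0.053)
top   z0.260 n32 x 0.595..0.643 (0.609) y 0.032..0.088 (0.054)
```

Emit:
send_rows(commands=[[1,0,3,0],[2,0,5,0],[3,0,7,0]])

```text
t: 25.1
tool_pos: [0.5695, 0.0601, 0.1224]
orientation: [-3.141, 0.65, -3.13]
wrist_force: [0.9, -1.4, 37.7]
grip_width: 0.0594
```

```bash
python3 look.py 24 .615 .06 .22
```

```text
t 25.10 tcp [0.5695 0.0601 0.1224] grasp [0.6022 0.0605 0.0794] w 0.0594
tilt deg 37.25 az 0.62 x_t [-0.796 -0.009 -0.605] y_t [-0.011  1.    -0.   ] z [ 0.605  0.007 -0.796]
q [ 0.2    1.094 -0.767  2.16   2.344  0.965 -0.734] F [ 0.9 -1.4 37.7]
side crop 159 118
side   z0.180 n10 x 0.601..0.608 (0.604) y 0.050..0.076 (0.073)
side   z0.190 n7 x 0.602..0.605 (0.603) y 0.052..0.074 (0.070)
side   z0.200 n7 x 0.602..0.629 (0.603) y 0.049..0.077 (0.053)
side   z0.210 n74 x 0.595..0.640 (0.615) y 0.032..0.090 (0.073)
side   z0.220 n20 x 0.595..0.639 (0.599) y 0.033..0.090 (0.086)
side   z0.230 n18 x 0.594..0.640 (0.597) y 0.032..0.091 (0.085)
side   z0.240 n21 x 0.594..0.639 (0.601) y 0.031..0.091 (0.087)
side   z0.250 n78 x 0.593..0.643 (0.619) y 0.029..0.091 (0.069)
side   z0.260 n27 x 0.593..0.642 (0.603) y 0.030..0.092 (0.080)
top crop 169 90
top   z0.180 n3 x 0.604..0.605 (0.605) y 0.050..0.072 (0.053)
top   z0.190 n1 x 0.604..0.604 (0.604) y 0.075..0.075 (0.075)
top   z0.200 n1 x 0.623..0.623 (0.623) y 0.061..0.061 (0.061)
top   z0.210 n31 x 0.597..0.640 (0.619) y 0.033..0.088 (0.061)
top   z0.220 n8 x 0.596..0.623 (0.614) y 0.033..0.088 (0.051)
top   z0.230 n6 x 0.597..0.637 (0.598) y 0.033..0.090 (0.087)
top   z0.250 n51 x 0.596..0.644 (0.620) y 0.032..0.091 (0.061)
top   z0.260 n22 x 0.595..0.643 (0.612) y 0.035..0.088 (0.061)
```

View pics/side24.png

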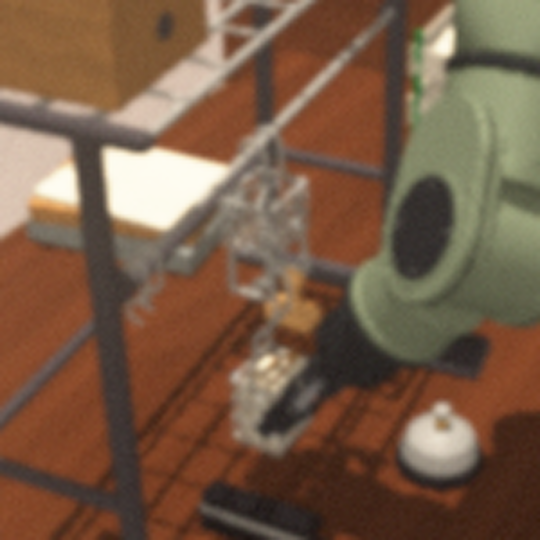

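Emit:
send_rows(commands=[[-1,0,-1.2,0],[-1,0,-1.2,0]])

```text
t: 25.37
tool_pos: [0.57, 0.0603, 0.1246]
orientation: [3.142, 0.651, -3.13]
wrist_force: [-0.0, 0.1, -2.9]
grip_width: 0.0595
```

Emit:
send_rows(commands=[[0,0,0,0],[0,0,0,0],[0,0,0,0],[0,0,0,0],[0,0,0,0]], fingers=0)

```text
t: 25.78
tool_pos: [0.5699, 0.0603, 0.1245]
orientation: [3.142, 0.651, -3.13]
wrist_force: [0.9, -0.8, -0.0]
grip_width: 0.0855
```

```bash
python3 look.py 25 .615 .06 .22 | egrep "tcp|tilt|F"
```

```text
t 25.78 tcp [0.5699 0.0603 0.1245] grasp [0.6027 0.0607 0.0815] w 0.0855
tilt deg 37.31 az 0.65 x_t [-0.795 -0.009 -0.606] y_t [-0.011  1.     0.   ] z [ 0.606  0.007 -0.795]
q [ 0.2    1.09  -0.767  2.159  2.341  0.962 -0.733] F [ 0.9 -0.8 -0. ]
```

View pics/side25.png

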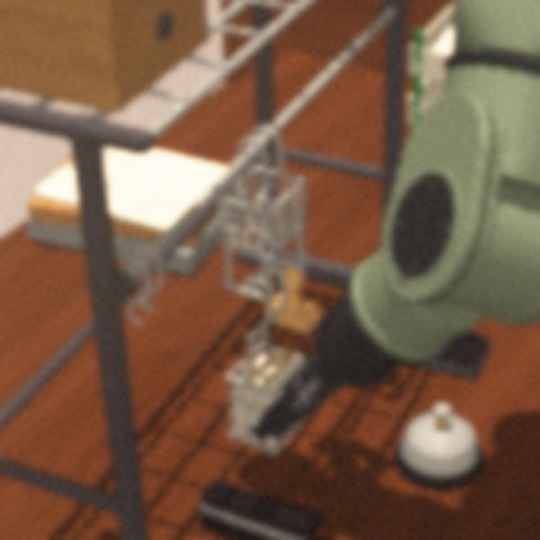

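View pics/top25.png

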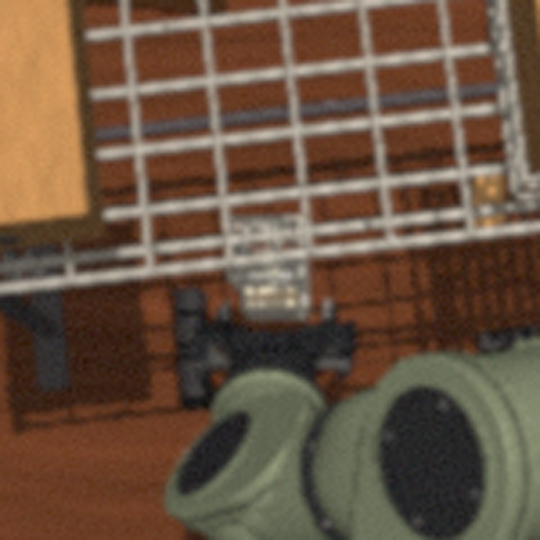

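Emit:
send_rows(commands=[[0,0,-10,0],[0,0,-25,0],[0,0,-45,0],[0,0,-70,0],[0,0,-95,0]])

```text
t: 26.3
tool_pos: [0.5111, 0.0596, 0.201]
orientation: [-3.141, 0.651, -3.13]
wrist_force: [-0.0, 0.1, 1.9]
grip_width: 0.0854
```

```bash
python3 look.py 26 .615 .06 .20
python3 - <<'E'
from h import *
for c in("side","top"):
    d=np.load(c+"26.npy"); P=cloud(c,d).reshape(-1,3)
    for nm,z0,z1 in(("upper",.25,.305),("lower",.045,.115)):
        m=(abs(P[:,0]-.62)<.05)&(abs(P[:,1]-.062)<.045)&(P[:,2]>z0)&(P[:,2]<z1); q=P[m]
        print(c,nm,cv2.minAreaRect(q[:,:2].astype(np.float32)),q.min(0).round(3),q.max(0).round(3))
E
```

```text
t 26.30 tcp [0.5111 0.0596 0.201 ] grasp [0.5438 0.0599 0.158 ] w 0.0854
tilt deg 37.29 az 0.63 x_t [-0.796 -0.009 -0.606] y_t [-0.011  1.    -0.   ] z [ 0.606  0.007 -0.796]
q [ 0.201  0.9   -0.83   2.335  2.235  0.961 -0.8  ] F [-0.   0.1  1.9]
side crop 159 123
side   z0.160 n7 x 0.616..0.628 (0.625) y 0.054..0.075 (0.073)
side   z0.170 n6 x 0.611..0.620 (0.616) y 0.051..0.075 (0.063)
side   z0.180 n9 x 0.605..0.611 (0.607) y 0.052..0.077 (0.071)
side   z0.190 n7 x 0.604..0.608 (0.606) y 0.054..0.077 (0.075)
side   z0.200 n5 x 0.605..0.630 (0.607) y 0.049..0.055 (0.053)
side   z0.210 n72 x 0.597..0.641 (0.618) y 0.033..0.091 (0.075)
side   z0.220 n20 x 0.597..0.642 (0.602) y 0.033..0.090 (0.080)
side   z0.230 n17 x 0.597..0.641 (0.602) y 0.034..0.092 (0.085)
side   z0.240 n8 x 0.599..0.640 (0.601) y 0.032..0.090 (0.087)
top crop 169 91
top   z0.190 n2 x 0.606..0.606 (0.606) y 0.052..0.074 (0.063)
top   z0.200 n1 x 0.641..0.641 (0.641) y 0.086..0.086 (0.086)
top   z0.210 n27 x 0.599..0.637 (0.621) y 0.033..0.088 (0.070)
top   z0.220 n4 x 0.598..0.638 (0.626) y 0.051..0.088 (0.087)
top   z0.230 n4 x 0.599..0.600 (0.599) y 0.033..0.089 (0.061)
side upper ((0.6211596727371216, 0.05952175334095955), (0.05169610306620598, 0.06475912779569626), 2.1900062561035156) [0.595 0.026 0.251] [0.647 0.092 0.305]
side lower ((0.619543731212616, 0.06210467964410782), (0.06417349725961685, 0.05380144715309143), 89.1256103515625) [0.593 0.03  0.045] [0.647 0.095 0.115]
top upper ((0.6221086978912354, 0.06120498478412628), (0.05035686865448952, 0.05856804549694061), 0.419276624917984) [0.597 0.032 0.25 ] [0.647 0.091 0.305]
top lower ((0.6195906400680542, 0.06359703838825226), (0.0481833890080452, 0.05889653041958809), 0.11071732640266418) [0.596 0.034 0.046] [0.644 0.093 0.115]
```

View pics/side26.png

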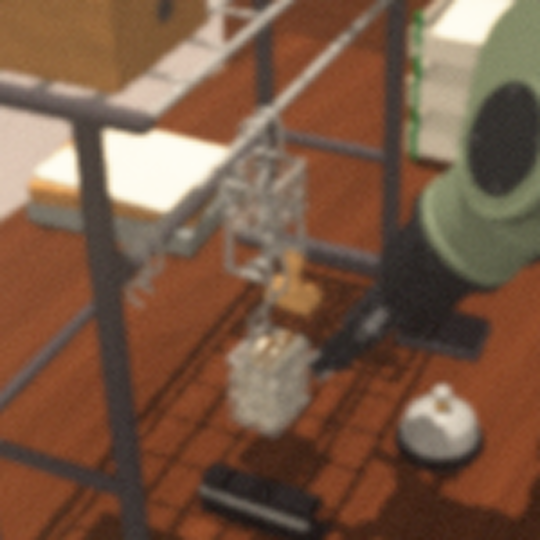

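Emit:
send_rows(commands=[[15,-20,-15,0],[30,-45,-26,0],[40,-76,-34,0],[48,-76,-40,0]], fingers=1)

```text
t: 26.73
tool_pos: [0.4784, -0.0007, 0.2072]
orientation: [-3.14, 0.642, -3.125]
wrist_force: [0.1, 1.1, -0.5]
grip_width: 0.0389
```

```bash
python3 -c "
from h import *
show()"
```

```text
t 26.73 tcp [ 0.4784 -0.0007  0.2072] grasp [ 5.108e-01 -2.000e-04  1.639e-01] w 0.0389
tilt deg 36.79 az 0.79 x_t [-0.801 -0.014 -0.599] y_t [-0.016  1.    -0.002] z [ 0.599  0.008 -0.801]
q [ 0.514  1.064 -1.303  2.448  2.071  1.269 -0.514] F [ 0.1  1.1 -0.5]
```

Emit:
send_rows(commands=[[32,-8,-24,0],[64,-15,-48,0]])

```text
t: 26.9
tool_pos: [0.4669, -0.0146, 0.2186]
orientation: [-3.137, 0.612, -3.125]
wrist_force: [0.8, 129.9, 95.2]
grip_width: 0.0121
```

```bash
python3 -c "
from h import *
show()"
```

```text
t 26.90 tcp [ 0.4669 -0.0146  0.2186] grasp [ 0.4979 -0.0143  0.1744] w 0.0121
tilt deg 35.04 az 0.47 x_t [-0.819 -0.014 -0.574] y_t [-0.014  1.    -0.004] z [ 0.574  0.005 -0.819]
q [ 0.604  1.16  -1.571  2.451  1.9    1.441 -0.354] F [  0.8 129.9  95.2]
```

Emit:
send_rows(commands=[[0,0,0,0]])

```text
t: 26.98
tool_pos: [0.4651, -0.02, 0.215]
orientation: [-3.125, 0.601, -3.126]
wrist_force: [0.5, 2.4, 2.0]
grip_width: 0.0006
```

```bash
python3 -c "
from h import *
show()
from ik import *
print(fk(manip.get_state()['joint_positions'],PR,SG,True)[2])
p,d=manip.read_camera('side'); cv2.imwrite('pics/side27.png',p[:,:,::-1])"
```

```text
t 26.98 tcp [ 0.4651 -0.02    0.215 ] grasp [ 0.4957 -0.0205  0.1704] w 0.0006
tilt deg 34.46 az -0.75 x_t [-0.825 -0.013 -0.566] y_t [-0.007  1.    -0.014] z [ 0.566 -0.007 -0.825]
q [ 0.609  1.162 -1.562  2.452  1.896  1.442 -0.351] F [0.5 2.4 2. ]
[array([-0.00630112, -0.00865687,  0.31248916]), array([ 0.39241452, -0.28724093,  0.50061555]), array([-1.79235261, -0.99722316, -1.03416261])]
```

View pics/side27.png

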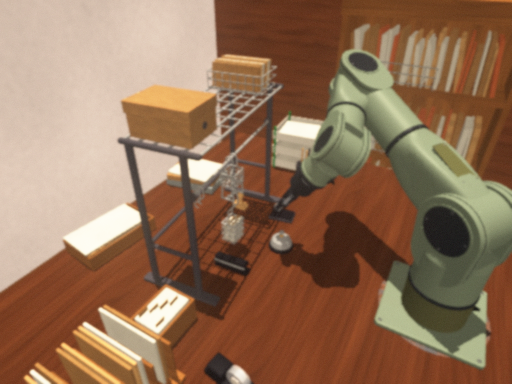

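Emit:
send_rows(commands=[[6,0,-4,0],[12,0,-8,0]])

```text
t: 27.2
tool_pos: [0.4632, -0.0169, 0.2207]
orientation: [-3.137, 0.599, -3.127]
wrist_force: [-0.2, -0.2, -0.3]
grip_width: 0.0002
```

```bash
python3 -c "
from h import *
show()"
```

```text
t 27.20 tcp [ 0.4632 -0.0169  0.2207] grasp [ 0.4936 -0.0167  0.1761] w 0.0002
tilt deg 34.34 az 0.33 x_t [-0.826 -0.012 -0.564] y_t [-0.012  1.    -0.004] z [ 0.564  0.003 -0.826]
q [ 0.612  1.146 -1.571  2.451  1.881  1.423 -0.352] F [-0.2 -0.2 -0.3]
```

Emit:
send_rows(commands=[[12,0,-8,0],[25,0,-15,0]])

```text
t: 27.37
tool_pos: [0.4565, -0.0176, 0.2281]
orientation: [-3.139, 0.582, -3.126]
wrist_force: [-0.2, -0.0, -0.0]
grip_width: -0.0002
```

Emit:
send_rows(commands=[[15,0,-8,0],[30,0,-15,0]])

```text
t: 27.53
tool_pos: [0.4488, -0.0194, 0.235]
orientation: [-3.141, 0.561, -3.125]
wrist_force: [-0.6, -0.2, 0.4]
grip_width: 0.0001
```

```bash
python3 -c "
from h import *
show()"
```

```text
t 27.53 tcp [ 0.4488 -0.0194  0.235 ] grasp [ 0.4776 -0.019   0.1893] w 0.0001
tilt deg 32.17 az 0.91 x_t [-0.846 -0.014 -0.532] y_t [-0.016  1.    -0.   ] z [ 0.532  0.008 -0.846]
q [ 0.638  1.076 -1.57   2.451  1.81   1.339 -0.338] F [-0.6 -0.2  0.4]
```

Emit:
send_rows(commands=[[20,0,-8,0],[40,0,-16,0]])

```text
t: 27.7
tool_pos: [0.4389, -0.0226, 0.2418]
orientation: [3.139, 0.534, -3.125]
wrist_force: [0.3, -0.1, -0.3]
grip_width: 0.0001
```

Emit:
send_rows(commands=[[20,0,-8,0],[40,0,-16,0],[60,0,-24,0]])

```text
t: 27.95
tool_pos: [0.4244, -0.0281, 0.2546]
orientation: [3.136, 0.502, -3.125]
wrist_force: [0.2, -0.4, -0.8]
grip_width: -0.0004
```

```bash
python3 -c "
from h import *
show()"
```

```text
t 27.95 tcp [ 0.4244 -0.0281  0.2546] grasp [ 0.4504 -0.0274  0.2072] w -0.0004
tilt deg 28.77 az 1.64 x_t [-0.876 -0.015 -0.481] y_t [-0.02   1.     0.005] z [ 0.481  0.014 -0.877]
q [ 0.696  0.976 -1.57   2.451  1.703  1.211 -0.289] F [ 0.2 -0.4 -0.8]
```

Emit:
send_rows(commands=[[20,2,-6,0],[40,4,-12,0],[60,6,-18,0]])

```text
t: 28.2
tool_pos: [0.4102, -0.0282, 0.2659]
orientation: [3.133, 0.47, -3.124]
wrist_force: [-0.4, 0.8, 0.1]
grip_width: 0.0
```

Emit:
send_rows(commands=[[20,2,-4,0],[40,4,-8,0],[60,6,-12,0]])

```text
t: 28.45
tool_pos: [0.3962, -0.0282, 0.2751]
orientation: [3.13, 0.439, -3.124]
wrist_force: [-0.0, -0.3, 0.4]
grip_width: -0.0001
```

Emit:
send_rows(commands=[[20,2,-4,0],[40,4,-8,0],[60,6,-12,0]])

```text
t: 28.7
tool_pos: [0.3796, -0.0283, 0.2876]
orientation: [3.126, 0.407, -3.123]
wrist_force: [0.2, -0.5, -0.2]
grip_width: 0.0001
```

```bash
python3 -c "
from h import *
show()"
```

```text
t 28.70 tcp [ 0.3796 -0.0283  0.2876] grasp [ 0.401 -0.027  0.238] w 0.0001
tilt deg 23.36 az 3.27 x_t [-0.918 -0.017 -0.396] y_t [-0.024  1.     0.014] z [ 0.396  0.023 -0.918]
q [ 0.77   0.8   -1.57   2.451  1.501  1.011 -0.185] F [ 0.2 -0.5 -0.2]
```

Run:
```python
from h import *
for c in("side","top"):
    d=np.load(c+"0.npy"); P=cloud(c,d).reshape(-1,3)
    m=(abs(P[:,0]-.485)<.04)&(abs(P[:,1]+.016)<.04)&(P[:,2]>.055); q=P[m]; print(c,len(q),q.min(0).round(4),q.max(0).round(4),q.mean(0).round(4))
    m=(abs(P[:,0]-.485)<.07)&(abs(P[:,1]+.016)<.07)&(P[:,2]>.008); q=P[m]; print(cv2.minEnclosingCircle(q[:,:2].astype(np.float32)))
s=manip.get_state(); q=np.array(s["joint_positions"])
from t2 import *
x,R=fk(q,PR,SG)
A=np.array([.466,-.0175,.20]); q=path(q,x,R,A,R,6); q=path(q,A,R,A-[0,0,.075],R,4)
print(go(A))
```

```text
side 18 [ 0.4757 -0.0266  0.0609] [ 0.4907 -0.0092  0.0683] [ 0.4824 -0.0181  0.0651]
((0.48186877369880676, -0.016987735405564308), 0.041391145437955856)
top 21 [ 0.4765 -0.0231  0.0583] [ 0.4937 -0.0095  0.0712] [ 0.4844 -0.0171  0.0657]
((0.4864013195037842, -0.020617086440324783), 0.08030194789171219)
1 [ 0.73  0.85 -1.53  2.44  1.55  1.04 -0.2 ] e 0.0000 a 0.0000
2 [ 0.7   0.9  -1.5   2.42  1.59  1.07 -0.21] e 0.0000 a 0.0000
3 [ 0.68  0.94 -1.47  2.39  1.64  1.09 -0.21] e 0.0000 a 0.0000
4 [ 0.66  0.99 -1.44  2.36  1.67  1.11 -0.2 ] e 0.0000 a 0.0000
5 [ 0.64  1.03 -1.41  2.33  1.71  1.12 -0.19] e 0.0000 a 0.0000
6 [ 0.62  1.07 -1.38  2.3   1.74  1.13 -0.17] e 0.0000 a 0.0000
1 [ 0.61  1.11 -1.36  2.32  1.8   1.15 -0.21] e 0.0000 a 0.0001
2 [ 0.59  1.16 -1.35  2.33  1.85  1.18 -0.24] e 0.0000 a 0.0001
3 [ 0.58  1.21 -1.33  2.34  1.9   1.21 -0.27] e 0.0000 a 0.0001
4 [ 0.58  1.25 -1.31  2.35  1.95  1.23 -0.29] e 0.0000 a 0.0001
[-44.8   7.4 114.8]
```

Emit:
send_rows(commands=[[-6,1,15,0],[-16,3,42,0],[-27,5,70,0],[-37,6,96,0],[-45,7,115,0]])

```text
t: 29.12
tool_pos: [0.4672, -0.0177, 0.1983]
orientation: [3.126, 0.406, -3.123]
wrist_force: [1.0, 0.0, 0.8]
grip_width: -0.0001
```

```bash
python3 -c "
from h import *
show()
print(go([.4655,-.019,.15]))"; python3 look.py 28 .484 -.018 .1 >/dev/null
```

```text
t 29.12 tcp [ 0.4672 -0.0177  0.1983] grasp [ 0.4886 -0.0165  0.1487] w -0.0001
tilt deg 23.30 az 3.26 x_t [-0.918 -0.017 -0.395] y_t [-0.024  1.     0.014] z [ 0.395  0.023 -0.918]
q [ 0.62   1.072 -1.381  2.3    1.745  1.129 -0.173] F [1.  0.  0.8]
[20.7 -1.9 43.7]
```

View pics/side28.png

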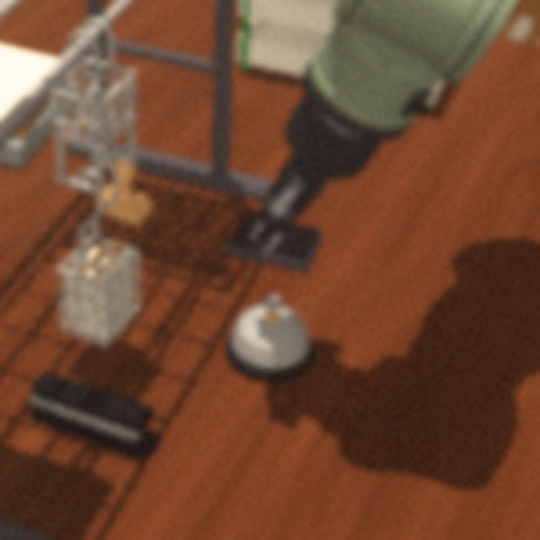

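Emit:
send_rows(commands=[[10,-1,22,0],[21,-2,44,0],[21,-2,44,0]])

```text
t: 29.47
tool_pos: [0.4638, -0.0191, 0.1469]
orientation: [3.124, 0.401, -3.125]
wrist_force: [1.5, -0.8, 0.5]
grip_width: 0.0002
```

```bash
python3 -c "
from h import *
show()
print(go([.4655,-.019,.135]))"; python3 look.py 29 .484 -.018 .08 >/dev/null
```

```text
t 29.47 tcp [ 0.4638 -0.0191  0.1469] grasp [ 0.4849 -0.0178  0.0972] w 0.0002
tilt deg 22.99 az 3.51 x_t [-0.921 -0.016 -0.39 ] y_t [-0.024  1.     0.016] z [ 0.39   0.024 -0.921]
q [ 0.59   1.191 -1.324  2.344  1.886  1.191 -0.262] F [ 1.5 -0.8  0.5]
[ 3.1 -0.1 11.6]
```

View pics/side29.png

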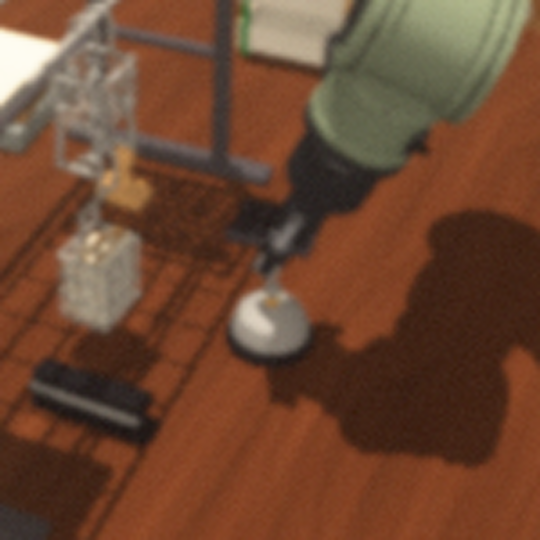

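View pics/top29.png

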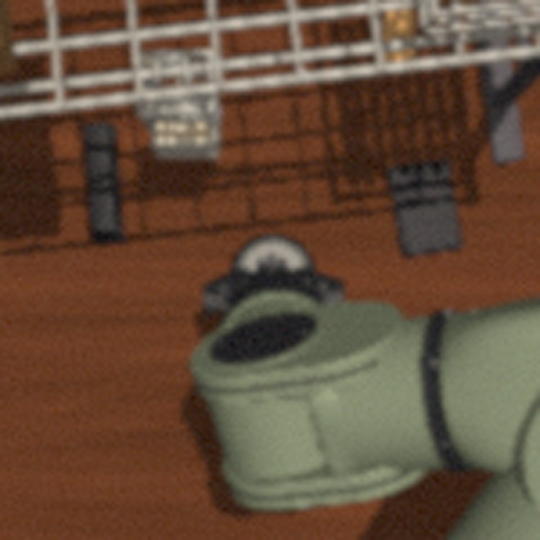

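Emit:
send_rows(commands=[[1,0,3,0],[2,0,6,0],[3,0,9,0]])

```text
t: 29.82
tool_pos: [0.4659, -0.0187, 0.1415]
orientation: [3.125, 0.406, -3.124]
wrist_force: [0.1, 0.1, 0.5]
grip_width: -0.0001
```

```bash
python3 -c "
from h import *
show()"
```

```text
t 29.82 tcp [ 0.4659 -0.0187  0.1415] grasp [ 0.4872 -0.0174  0.0919] w -0.0001
tilt deg 23.28 az 3.46 x_t [-0.919 -0.016 -0.395] y_t [-0.024  1.     0.016] z [ 0.394  0.024 -0.919]
q [ 0.587  1.206 -1.318  2.343  1.906  1.2   -0.268] F [0.1 0.1 0.5]
```

Emit:
send_rows(commands=[[2,0,3,0],[3,0,6,0],[3,0,6,0]])

```text
t: 30.07
tool_pos: [0.4655, -0.0186, 0.1344]
orientation: [3.125, 0.406, -3.124]
wrist_force: [-0.5, -0.8, 2.8]
grip_width: -0.0
```

Emit:
send_rows(commands=[[1,0,1,0],[1,0,2,0],[1,0,2,0]])

```text
t: 30.32
tool_pos: [0.4654, -0.0186, 0.1322]
orientation: [3.125, 0.406, -3.124]
wrist_force: [0.7, -1.4, 3.2]
grip_width: -0.0002
```

```bash
python3 -c "
from h import *
show()"
```

```text
t 30.32 tcp [ 0.4654 -0.0186  0.1322] grasp [ 0.4867 -0.0173  0.0826] w -0.0002
tilt deg 23.27 az 3.46 x_t [-0.919 -0.016 -0.395] y_t [-0.024  1.     0.016] z [ 0.394  0.024 -0.919]
q [ 0.582  1.229 -1.309  2.348  1.931  1.214 -0.281] F [ 0.7 -1.4  3.2]
```

Emit:
send_rows(commands=[[1,0,2,0],[1.6,0,3.7,0],[1.6,0,3.7,0]])

```text
t: 30.57
tool_pos: [0.4655, -0.0185, 0.1285]
orientation: [3.125, 0.407, -3.124]
wrist_force: [-5.9, -5.1, 23.0]
grip_width: 0.0001
```

```bash
python3 -c "
from h import *
show()"
```

```text
t 30.57 tcp [ 0.4655 -0.0185  0.1285] grasp [ 0.4869 -0.0173  0.0789] w 0.0001
tilt deg 23.35 az 3.42 x_t [-0.918 -0.016 -0.396] y_t [-0.024  1.     0.015] z [ 0.396  0.024 -0.918]
q [ 0.58   1.238 -1.305  2.35   1.942  1.221 -0.285] F [-5.9 -5.1 23. ]
```

Emit:
send_rows(commands=[[-4,0,-9,0],[-10,0,-24,0],[-20,0,-46,0],[-30,0,-70,0],[-36,0,-88,0]])

```text
t: 30.98
tool_pos: [0.4638, -0.0197, 0.2251]
orientation: [3.124, 0.408, -3.123]
wrist_force: [-0.8, -0.2, -0.9]
grip_width: -0.0
```

Emit:
send_rows(commands=[[0,0,0,0],[0,0,0,0],[0,0,0,0],[0,0,0,0],[0,0,0,0]])

```text
t: 31.4
tool_pos: [0.4636, -0.0195, 0.2242]
orientation: [3.124, 0.406, -3.123]
wrist_force: [-0.2, -0.3, 0.8]
grip_width: -0.0
```

```bash
python3 look.py 30 .615 .06 .20
python3 - <<'E'
from h import *
for c in("side","top"):
    d=np.load(c+"30.npy"); P=cloud(c,d).reshape(-1,3)
    for nm,z0,z1 in(("upper",.25,.305),("lower",.045,.115),("hook",.325,.36)):
        m=(abs(P[:,0]-.62)<.05)&(abs(P[:,1]-.062)<.045)&(P[:,2]>z0)&(P[:,2]<z1); q=P[m]
        print(c,nm,cv2.minAreaRect(q[:,:2].astype(np.float32)),q.min(0).round(3),q.max(0).round(3))
    m=(abs(P[:,0]-.485)<.03)&(abs(P[:,1]+.016)<.03)&(P[:,2]<.09); print("bell zmax",P[m][:,2].max())
    p0=cv2.imread("pics/%s0.png"%c); p,_=manip.read_camera(c); cv2.imwrite("pics/%s31.png"%c,p[:,:,::-1])
    for n in ["stapler","stamp_pad","tape_dispenser","pen_pot","date_stamp"]:
        r=manip.recognise(c,n); print(n,[(np.round(x["point"],3).tolist(),round(x["score"],2)) for x in r[:1]])
E
```

```text
t 31.40 tcp [ 0.4636 -0.0195  0.2242] grasp [ 0.4849 -0.0182  0.1747] w -0.0
tilt deg 23.30 az 3.63 x_t [-0.918 -0.017 -0.395] y_t [-0.025  1.     0.016] z [ 0.395  0.025 -0.918]
q [ 0.647  1.007 -1.405  2.285  1.671  1.088 -0.124] F [-0.2 -0.3  0.8]
side crop 159 123
side   z0.160 n6 x 0.617..0.627 (0.621) y 0.051..0.076 (0.074)
side   z0.170 n13 x 0.609..0.620 (0.614) y 0.051..0.077 (0.072)
side   z0.180 n4 x 0.607..0.608 (0.608) y 0.051..0.075 (0.053)
side   z0.190 n6 x 0.605..0.609 (0.607) y 0.052..0.078 (0.073)
side   z0.200 n7 x 0.607..0.640 (0.611) y 0.050..0.086 (0.052)
side   z0.210 n73 x 0.597..0.645 (0.619) y 0.033..0.090 (0.075)
side   z0.220 n22 x 0.598..0.641 (0.616) y 0.035..0.093 (0.075)
side   z0.230 n19 x 0.598..0.642 (0.601) y 0.031..0.091 (0.087)
side   z0.240 n10 x 0.598..0.640 (0.601) y 0.032..0.090 (0.086)
top crop 169 91
top   z0.160 n2 x 0.627..0.627 (0.627) y 0.051..0.073 (0.062)
top   z0.180 n2 x 0.607..0.607 (0.607) y 0.053..0.075 (0.064)
top   z0.210 n22 x 0.599..0.641 (0.621) y 0.033..0.089 (0.084)
top   z0.220 n6 x 0.617..0.641 (0.620) y 0.033..0.076 (0
[... 773 characters left out ...]
088767051697, 0.061235710978507996), (0.050246067345142365, 0.05843617022037506), 0.6108895540237427) [0.597 0.032 0.254] [0.647 0.091 0.305]
top lower ((0.6213557720184326, 0.06359691917896271), (0.04826967790722847, 0.05880246311426163), 0.9022449254989624) [0.597 0.034 0.045] [0.646 0.093 0.115]
top hook ((0.6244294047355652, 0.06211008131504059), (0.027039602398872375, 0.08826274424791336), 3.8916103839874268) [0.61  0.018 0.331] [0.638 0.106 0.357]
bell zmax 0.04233845711484574
stapler [([0.565, 0.141, 0.038], 0.66)]
stamp_pad [([0.551, -0.159, 0.017], 0.89)]
tape_dispenser [([0.381, 0.45, 0.038], 0.97)]
pen_pot [([0.569, -0.44, 0.058], 0.56)]
date_stamp [([0.718, -0.139, 0.017], 0.46)]
```

View pics/side31.png

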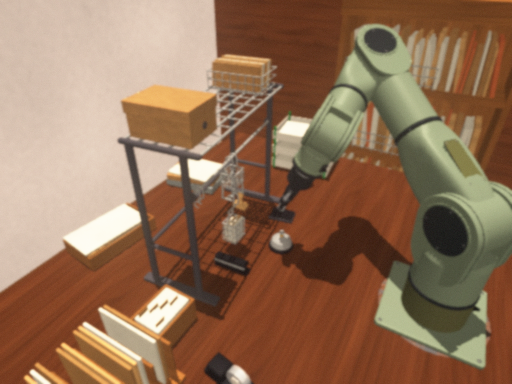

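View pics/side30.png

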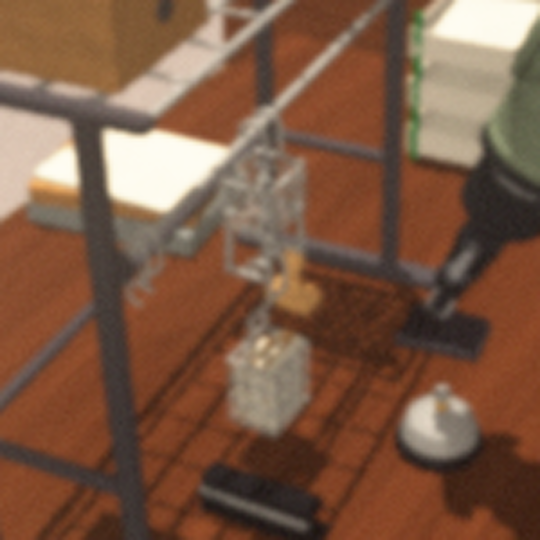

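Both baskets hang still and upright in the picture (upper at about (245,190), lower at about (268,385) in the crop). The bell plunger is up again at about 67 mm, the hand is about 80 mm above it, and nothing else has moved. I'm handing the job in.

```bash
python3 -c "
from workcell import manip
print(manip.job_done())"
```

```text
the job is handed in; nothing more can be done
None
```

The setup is done and I handed the job in at about t = 32 s, but one reading may fail the run. At t ≈ 26.9 s the measured wrist force was about 130 N in y and 95 N in z, over the 120 N limit. It came when joint 3 ran into its range stop (about -1.571 against -1.57) as I was reducing the tool tilt in free air. The picture showed no contact, and the next reading was about 3 N.

**What I did**
- **Tilt:** The moves can't tilt the tool directly, so I pushed against the joint limits to tilt it about 35°, and later to bring it back to about 23°.
- **Moving the baskets closer:** Neither basket could be gripped by its sides where it stood. I picked each up by its hanger, set it down about 5–6 cm further out, and gripped it again by the sides.
- **Hanging:** I hung the empty basket on the rail at y ≈ 0.06 m, then the full one on its cross bar.
- **Bell:** I pressed the plunger until the force rose from about 3 N to 23 N, which I read as the stop. Then I lifted off.

**Last checks**

| Check | Result |
|---|---|
| Empty basket | on the rail at about (0.621, 0.061), upright |
| Full basket | on the cross bar at about (0.621, 0.063), upright, hook within about 2–3 mm of the bar in x |
| Bell plunger | up, about 67 mm in the side camera; hidden by the hand in the top camera |
| Gripper | about 80 mm above the bell, touching nothing |
| Stapler, stamp pad, tape dispenser, date stamp | found where they started in both cameras, by the networks' readings |
| Pen pot | found only in the top camera, in its place |
| Card box | not checked with the networks; looks unmoved in the picture |

Joints 3, 4 and 6 also sat at their range limits, within rounding, during the tilting. Pressing the full basket's hook onto the bar briefly reached 38 N; I backed off before letting go.

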